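Roll the hexagonal pen rest groove up and lay the pen in it

TASK

The hexagonal wooden pen rest on the counter has come to lie with its grooved flat turned away underneath. Roll it over on the counter, without lifting it off, until the grooved flat faces straight up and it lies flat and still; then take the pen from the order pad and lay it lengthwise in the groove, about centred, and let go. Leave the cups and the tamper alone.

Things in the scene. Friction and masses are not known exactly. Their poses are not given: they have to be found in the camera images.
- rest_center (a point): Centre of the loose pen rest, a plain light-wood hexagonal bar 150 mm long, 60 mm across flats (flats 34.6 mm wide, 69 mm across corners); lying on a flat, this point is 30 mm above the counter. x runs along the bar; z points out of the one flat with the groove (z up = groove up). The groove runs the whole length along the middle of that flat: 17 mm wide, V bottom, 10 mm deep.
- rest: The pen rest itself, same centre and axes, 0.2 to 0.5 kg. It starts with z 120 degrees from up: the groove looks sideways and down, to any side. Rolled away from that side it comes up after two flats, shifting about 35 mm a flat. It rests stably on each flat, topples by itself when tipped past 30 degrees, but a level push only jams or slides it: lift the near side up and over its far lower edge.
- pen_center (a point): Centre of the loose ball pen, 136 mm long, round, 10 mm thick, with a clip; 11 g. y runs along it. It starts lying on the order pad, roughly lengthwise, its centre 18 mm above the counter. Lying in the groove, its centre is about 26 mm above the rest's centre, 56 mm above the counter.
- pad_top (a point): Centre of the top face of the order pad, a fixed block of white paper 142 x 92 mm, top 13 to 16 mm above the counter; x along its longer side.
- cups_center (a point): Centre of a stack of two white porcelain cups, 82 mm wide and 89 mm high, standing loose behind the work; not to be disturbed.
- tamper_center (a point): Centre of a loose upright tamper, steel foot 58 mm wide, dark wooden handle, 94 mm high, standing behind the work; not to be disturbed.
- pen: The pen itself: origin 5 mm below its centre, same axes as point pen_center.
Things that resemble listed ones, but are neither listed nor needed, are in the scene too. Leave any pink look-alike of the rest alone.

How it is judged:
By the outcome, as a careful person would: the job done as asked, in the order asked, and still so for the second after the job is handed in, with the robot touching nothing.
It also fails if it takes over 61 s, if anything falls off the work surface, if the arm or the gripper's body presses on something with over 40 N, if the wrist force passes 120 N, or if a joint passes its speed limit or range.

ROBOT

A 7-joint arm with a two-finger parallel gripper is mounted at the origin on a cart in front of the work surface, level with it; the furniture and walls round the work are solid. World frame = base frame: x ahead of the robot, y to its left, z up, the work surface at z = 0. Lengths are in m, angles in rad, forces in N, time in s.
With the tool pointing down it reaches from about 0.4 to 0.875 m from the base axis. Payload 6.5 kg.
Tool frame: the origin (TCP) lies midway between the tips of the shut fingers; the grasp point (between the pads) lies 19 mm behind it; z points along the fingers, y is the direction in which the jaws open and shut (so a half turn about z gives the same grasp; the last joint's range is limited). The gripper opens to 85 mm and grips with 20 to 120 N. Pads are 22 mm wide; open, the fingers measure 114 mm over their backs; the gripper's body (76 mm by 85 mm) begins 54 mm behind the grasp point. The pads swing forward as they close: fully open they stand 13 mm farther back than shut.
Start: joints at [1.113, 0.536, -0.004, 1.538, 0.003, 1.067, -0.071], TCP at [0.248, -0.601, 0.231] pointing down, gripper open.
Joint ranges: [-2.7, 2.7], [-0.37, 2.16], [-1.27, 1.26], [0.24, 2.4], [-1.31, 4.45], [0.19, 1.91], [-2.76, 2.76]. Speed limits (rad/s): [2.39, 2.39, 3.14, 3.14, 3.14, 3.14, 3.14].

INTERFACE

Orientations are given as a unit quaternion [w, x, y, z].
In Python, from station import ctrl gives the robot as it stands.
- The arm moves only by the tool send_rows, never from a script. Its argument "commands" is a list of rows, each an object of numbers: "tx", "ty", "tz": the shift along the tool's x, y, z in m; "ax", "ay", "az": the turn, a rotation vector about the tool's x, y, z in degrees. A call has exactly 10 rows; each row shifts and turns the pose as measured when the row begins, along the tool's axes as they then stand; what a row does not reach is not made up. A row lasts 1/12 s, in which the tool goes at most 41.7 mm and 7.16 degrees, less where a joint would pass 70% of its speed; a pose out of reach is approached as far as the arm can. A call is refused whole if a number of a shift passes 0.0417 or a number of a turn 7.16, either way. A call with a gripper value outside its range is refused whole. "claw" is the closure, from 0 (fully open) to 1 (shut), set as the call begins (left out, the last holds). The fingers move at their own pace and stop on an object; "squeeze" is the grip in N (left out, the last holds). Time passes only in rows, so rows that do not move let the fingers close, or fill a call up. It gives the time, the measured TCP pose, the force and the opening at its end, in the units of the state.
- ctrl.get_obs(): the state, without advancing time (a new reading comes with each control period).
- ctrl.grab_frame(name): name is "scene" or "top"; returns (picture, depth): 420x560x3 uint8, red, green, blue; 420x560 float32, m along the optical axis (not along the pixel's ray), 0 where there is no reading.
- ctrl.get_calibration(name): a dict with "fovy" (degrees; the focal length in pixels is half the picture's height over the tangent of half this angle, whatever the lens; pixels are square), "cx", "cy" (the principal point, pixels), "rvec" (rotation vector, rad) and "tvec" (3), from world to camera coordinates, as OpenCV has them. Camera axes: x right, y down, z forward; pixel columns grow to the right and rows downward; lengths in m; the calibration is good to about 2 mm. A picture is of the moment at which its call begins. get_calibration takes no time and is no camera call.
- ctrl.sign_off(): hands the job in, once; it reports no verdict.
Trained networks look in the newest picture that a camera, given by its name, has taken for a name from the list of things; names that differ only in an ending like _2 or _b are one class to them, and where a whole thing is asked for, a point or a joint stands for the part that bears it (a point fixed in the world has none). Each returns a list of dicts, best first, with "confidence" (0 to 1); they miss things now and then, are a little off and sometimes report something else, mostly with a low value. They report only what shows in the picture. A call takes as long as a camera call. They do not tell look-alikes from the thing itself.
- ctrl.search_frame(camera, query): "extent" ([left, top, width, height] in pixels, round what is visible of it).
- ctrl.regions_of(camera, query): "region" (420x560 bool, what is visible of it) and "extent" ([left, top, width, height] in pixels, round what is visible of it).
The state is a dict: "time": time; "joint_pos": joint angles; "qvel": joint speeds; "joint_torque": joint torques, N m; "position": TCP position; "tool_rot": TCP orientation; "ft_force": force on the tool from outside, world axes, zero at the start; "wrist_torque": the same for the moment, N m; "opening": finger opening in m.
Only numpy, scipy, OpenCV 4.12 (cv2) and the standard library are available. Lean on these libraries where they do the work, as an engineer would, in place of code of your own. Each camera call takes 0.05 s, during which the arm holds its last target.

## Working session

There is one attempt and no reset: what is moved stays moved. The work goes in short steps, Python scripts to look and compute and a tool call to move; the robot and the scene stay as the last step left them, time stands still between calls to the robot, and variables do not carry over. Pictures are saved under pics/ and viewed, and the job is handed in when it is done.

Besides the shell and the picture viewer there is one more tool, called after "Emit:" by a JSON object that holds its "fn" and its "kwargs". send_rows: Moves the arm, as the interface text tells. Its arguments: {"type":"object","properties":{"commands":{"type":"array","items":{"type":"object","properties":{"tx":{"type":"number"},"ty":{"type":"number"},"tz":{"type":"number"},"ax":{"type":"number"},"ay":{"type":"number"},"az":{"type":"number"}}}},"claw":{"type":"number"},"squeeze":{"type":"number"}},"required":["commands"]}

```bash
ls; mkdir -p pics; cat > h.py <<'E'
import numpy as np, cv2
from station import ctrl
from scipy.spatial.transform import Rotation as R
def cal(n):
    c=ctrl.get_calibration(n); f=210/np.tan(np.radians(c['fovy'])/2)
    return c,f,cv2.Rodrigues(np.array(c['rvec'],float))[0],np.array(c['tvec'],float).ravel()
def cloud(n,d):
    c,f,Rm,t=cal(n); v,u=np.mgrid[0:420,0:560]
    P=np.stack([(u-c['cx'])/f*d,(v-c['cy'])/f*d,d],-1)
    W=(P-t)@Rm
    W[d<=0]=np.nan
    return W
def proj(n,p):
    c,f,Rm,t=cal(n); q=Rm@np.array(p)+t
    return c['cx']+f*q[0]/q[2],c['cy']+f*q[1]/q[2]
def save(n,im,s=1.4): 
    cv2.imwrite('pics/'+n+'.png',cv2.resize(im[:,:,::-1],None,fx=s,fy=s))
E
python3 - <<'E'
from h import *
print(ctrl.get_obs())
for n in ['scene','top']:
    print(ctrl.get_calibration(n))
    im,d=ctrl.grab_frame(n); save(n+'0',im); np.savez('/tmp/'+n+'0.npz',im=im,d=d)
    for q in ['rest','pen','pad_top','cups_center','tamper_center']:
        for r in ctrl.regions_of(n,q):
            W=cloud(n,d)[r['region']]; 
            print(n,q,round(r['confidence'],2),r['extent'],np.round(np.nanmedian(W,0),3),np.round(np.nanpercentile(W,[2,98],axis=0),3).tolist())
E
```

```text
pics
{'time': 0.0, 'joint_pos': array([ 1.11280693,  0.53716398, -0.00445276,  1.53883318,  0.00260999,
        1.06730483, -0.07121196]), 'qvel': array([-9.33951606e-04, -4.74596041e-04, -5.09281817e-04, -1.71094591e-03,
        2.93720694e-04,  8.82510824e-05,  1.57011103e-03]), 'joint_torque': array([ 8.11283480e-04, -5.83419728e+01,  1.04902994e+00, -2.59114999e+01,
        1.24811838e-02,  9.35958757e-03, -1.57044826e-05]), 'position': array([ 0.24795328, -0.60018551,  0.23042995]), 'tool_rot': array([-8.20834954e-04,  9.80866077e-01,  1.94681828e-01, -2.27488344e-04]), 'ft_force': array([-0.16308708, -0.30232568,  1.38789565]), 'wrist_torque': array([ 0.0116975 ,  0.03119388, -0.02009716]), 'opening': 0.08552528734479707}
{'fovy': 54.41297886782425, 'cx': 282.37030061607345, 'cy': 208.44761898903695, 'rvec': array([ 0.7672841 , -2.63857956,  1.00354822]), 'tvec': array([0.59658688, 0.22205552, 0.92257465])}
scene rest 0.94 [232.9, 316.9, 68.8, 84.4] [0.447 0.451 0.058] [[0.421, 0.37, 0.011], [0.487, 0.515, 0.063]]
scene rest 0.77 [254.3, 238.5, 64.7, 25.9] [0.557 0.207 0.057] [
[... 447 characters left out ...]
1444552576, 'cy': 209.03137505027337, 'rvec': array([ 2.19347439, -2.15100105,  0.08476549]), 'tvec': array([0.12326686, 0.592845  , 1.2677752 ])}
top rest 0.81 [224.1, 187.5, 54.3, 64.1] [0.562 0.195 0.056] [[0.493, 0.14, 0.0], [0.632, 0.249, 0.064]]
top rest 0.64 [113.6, 246.2, 67.0, 32.5] [0.453 0.437 0.056] [[0.421, 0.365, 0.029], [0.485, 0.51, 0.063]]
top pen 0.49 [386.1, 219.6, 15.6, 45.7] [ 0.526 -0.162  0.022] [[0.461, -0.179, 0.016], [0.57, -0.143, 0.028]]
top pad_top 0.95 [370.4, 217.0, 52.4, 60.5] [ 0.506 -0.167  0.013] [[0.437, -0.22, 0.007], [0.577, -0.11, 0.018]]
top cups_center 0.91 [316.3, 118.8, 40.1, 37.3] [ 0.773 -0.009  0.051] [[0.728, -0.043, 0.026], [0.803, 0.03, 0.09]]
```

View pics/scene0.png

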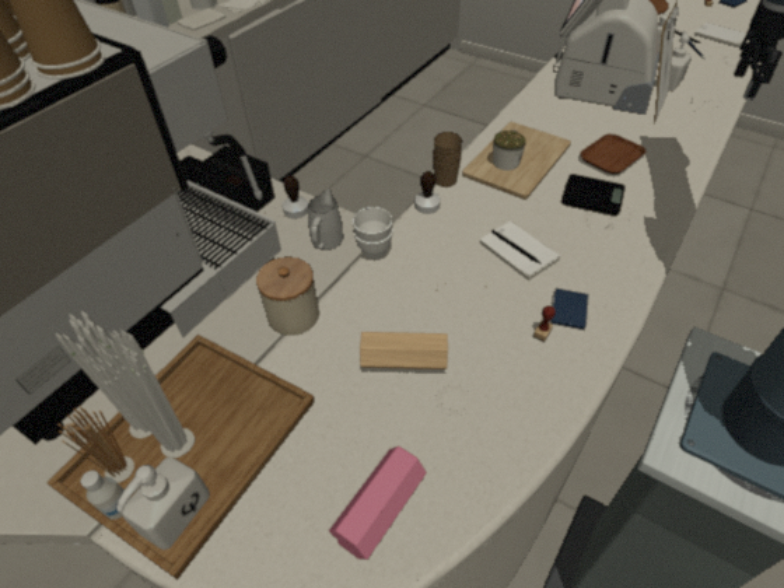

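View pics/top0.png

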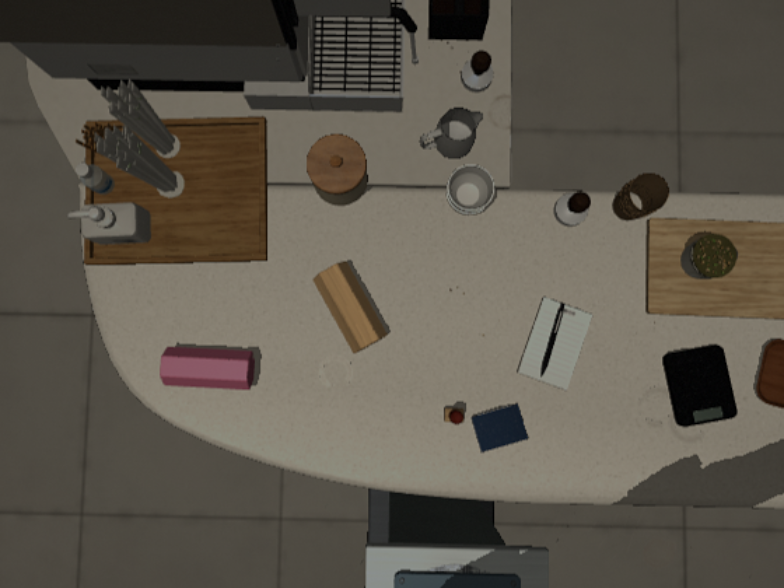

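```bash
python3 - <<'E'
from h import *
a=np.load('/tmp/scene0.npz')['im'][225:300,225:345]; b=np.load('/tmp/top0.npz')['im'][175:260,200:300]
save('zs',a,6);save('zt',b,6)
E
```

```text
(no output)
```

View pics/zs.png

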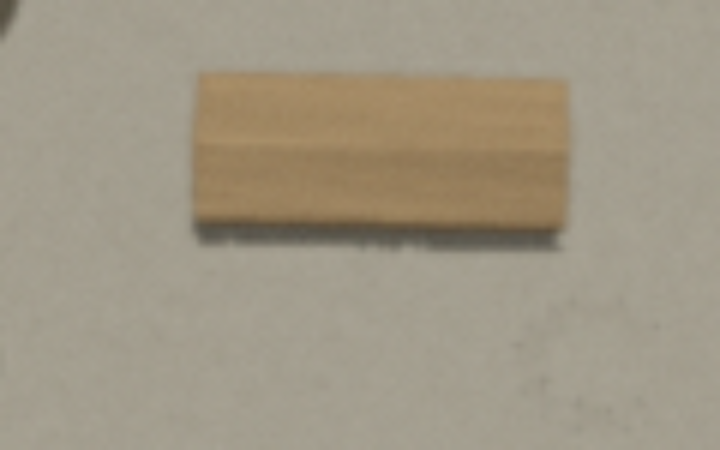

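View pics/zt.png

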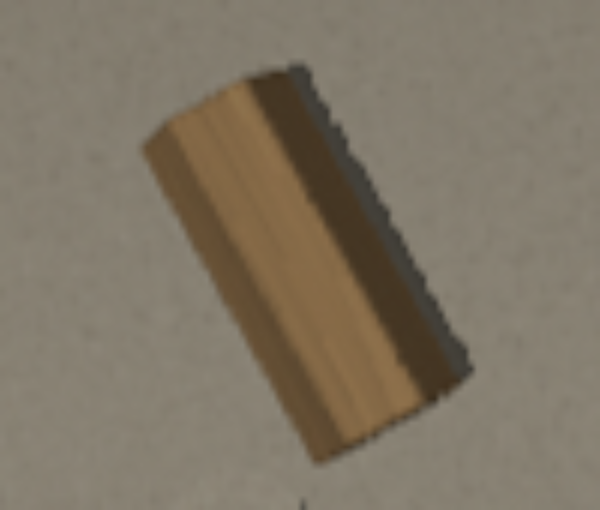

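```bash
python3 - <<'E'
from h import *
for n in ['scene','top']:
    c,f,Rm,t=cal(n); print(n,'cam',-Rm.T@t,'f',f)
    z=np.load('/tmp/%s0.npz'%n); W=cloud(n,z['d']); 
    m=(W[...,2]>0.045)&(abs(W[...,0]-0.56)<0.1)&(abs(W[...,1]-0.2)<0.09)
    P=W[m]; print(n,m.sum(),np.median(P[:,2]))
    hull=cv2.minAreaRect((P[:,:2]*1000).astype(np.float32)); print(hull)
    m2=(P[:,2]>0.057); print('top',np.median(P[m2,2]),cv2.minAreaRect((P[m2][:,:2]*1000).astype(np.float32)))
# averaged zooms
for n,(r0,r1,c0,c1) in {'scene':(225,300,225,345),'top':(175,260,200,300)}.items():
    ims=[ctrl.grab_frame(n) for _ in range(6)]
    a=np.mean([i[0].astype(float) for i in ims],0)[r0:r1,c0:c1]
    a=np.clip((a/255)**0.6*255,0,255).astype(np.uint8)
    cv2.imwrite('pics/z2%s.png'%n,cv2.resize(a[:,:,::-1],None,fx=6.5,fy=6.5,interpolation=cv2.INTER_CUBIC))
    d=np.median([i[1] for i in ims],0); np.savez('/tmp/%s1.npz'%n,im=np.mean([i[0].astype(float) for i in ims],0).astype(np.uint8),d=d)
print(ctrl.get_obs()['time'])
E
```

```text
scene cam [0.24648005 0.6950411  0.84411729] f 408.5019947858343
scene 1150 0.05948211261405972
((563.4838256835938, 200.26144409179688), (148.54440307617188, 47.76405715942383), 30.589807510375977)
top 0.06029515895382081 ((565.0968627929688, 197.46640014648438), (148.64633178710938, 40.644630432128906), 30.85442352294922)
top cam [0.4776379  0.1217317  1.31565851] f 525.6897725338025
top 1296 0.058001899475267064
((563.1508178710938, 196.26171875), (149.7285919189453, 54.96249008178711), 31.10723876953125)
top 0.05965915251477777 ((563.6456298828125, 195.4808349609375), (149.57313537597656, 40.251983642578125), 30.659671783447266)
1.2
```

View pics/z2scene.png

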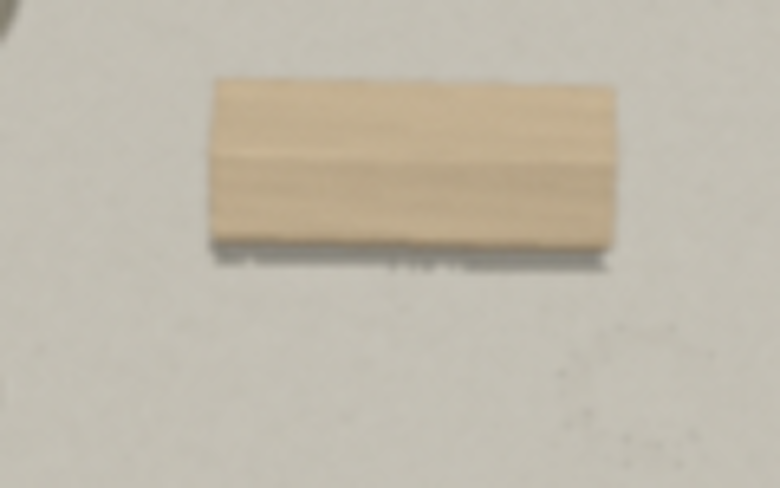

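View pics/z2top.png

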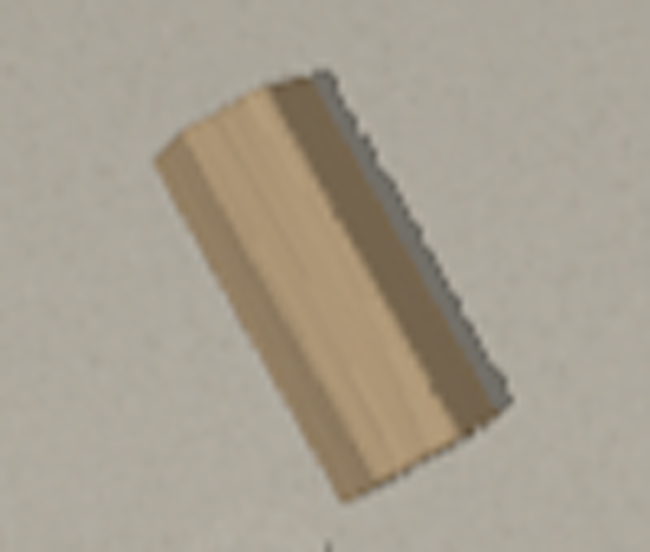

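```bash
python3 - <<'E'
from h import *
a=np.load('/tmp/top1.npz')['im'][225:260,240:290]
a=np.clip((a/255.)**0.6*255,0,255).astype(np.uint8)
a=cv2.resize(a[:,:,::-1],None,fx=15,fy=15,interpolation=cv2.INTER_NEAREST)
cv2.imwrite('pics/z3.png',a)
t=np.radians(31); ux=np.array([np.cos(t),np.sin(t)]); v=np.array([np.sin(t),-np.cos(t)]) # v to -y side
c=np.array([.5645,.1965])
for s,z in [(-.0346,.03),(.0346,.03),(-.0173,.06),(.0173,.06),(.0173,0),(-.0173,0),(.026,.015),(-.026,.015)]:
    p=c-ux*.075+v*s; u,w=proj('top',[*p,z]); print(s,z,(u+.5-240)*15,(w+.5-225)*15)
E
```

```text
-0.0346 0.03 189.35074879028633 421.1712510676672
0.0346 0.03 558.4723162610919 208.90443339244285
-0.0173 0.06 274.3282118868882 365.86542935924456
0.0173 0.06 463.2953822728106 257.2045126846125
0.0173 0 469.2203948267107 266.3692142145513
-0.0173 0 288.86543350407464 370.0898797984283
0.026 0.015 513.6069956458155 237.80904017127384
-0.026 0.015 239.42929398900787 395.4819988615438
```

View pics/z3.png

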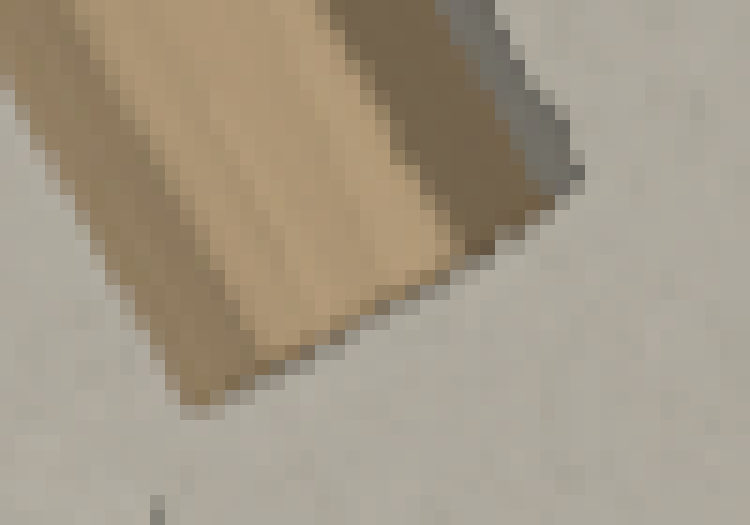

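```bash
python3 - <<'E'
from h import *
im=np.load('/tmp/scene1.npz')['im'].astype(np.float32)
t=np.radians(30.8); ux=np.array([np.cos(t),np.sin(t)]); v=np.array([np.sin(t),-np.cos(t)])
c=np.array([.5645,.197])
ends=[proj('scene',[*(c+ux*a-v*.0346),.03]) for a in (-.065,.065)]
for s,z in [(-.0173,.06),(-.0346,.03),(-.026,.015),(-.0173,0),(-.0346,0)]:
    print(s,z,proj('scene',[*(c-v*-s*1),z]) if 0 else proj('scene',[*(c+v*s),z]))
# profile perpendicular
e0,e1=np.array(ends); d=(e1-e0)/np.linalg.norm(e1-e0); n=np.array([-d[1],d[0]]); n*=np.sign(n[1])
for o in np.arange(-6,7,.5):
    pts=np.array([e0+(e1-e0)*a+n*o for a in np.linspace(0,1,200)],np.float32)
    col=cv2.remap(im,pts[:,0].reshape(-1,1),pts[:,1].reshape(-1,1),cv2.INTER_LINEAR).reshape(-1,3)
    print(o,col.mean(0).round(1), (col.mean(0)[0]-col.mean(0)[2]).round(1))
E
```

```text
-0.0173 0.06 (np.float64(288.21864441780036), np.float64(249.35838933822467))
-0.0346 0.03 (np.float64(288.1014116093841), np.float64(262.66188656853234))
-0.026 0.015 (np.float64(288.22184049903615), np.float64(263.2273161292826))
-0.0173 0 (np.float64(288.3392397112216), np.float64(263.7401375290885))
-0.0346 0 (np.float64(288.16502316735483), np.float64(269.6387231139206))
-6.0 [152.6 128.1  93. ] 59.6
-5.5 [152.4 128.   92.9] 59.6
-5.0 [152.8 128.4  93.3] 59.6
-4.5 [153.8 129.3  94. ] 59.8
-4.0 [154.4 129.9  94.4] 60.0
-3.5 [154.5 129.8  94.4] 60.1
-3.0 [153.2 128.6  93.4] 59.8
-2.5 [150.2 125.9  91.2] 59.1
-2.0 [144.3 120.5  86.9] 57.4
-1.5 [133.2 110.8  79.4] 53.8
-1.0 [117.6  97.8  70.6] 47.1
-0.5 [101.6  85.9  64. ] 37.6
0.0 [91.8 80.5 63.8] 28.0
0.5 [89.3 82.2 69.4] 19.9
1.0 [90.4 85.9 75.2] 15.2
1.5 [93.4 89.6 79.5] 13.9
2.0 [100.4  96.6  86.2] 14.2
2.5 [112.2 108.1  96.6] 15.6
3.0 [127.7 123.1 110.3] 17.4
3.5 [145.4 140.4 126.4] 19.0
4.0 [157.4 152.2 137.4] 20.0
4.5 [162.2 156.9 141.9] 20.3
5.0 [164.2 158.7 143.8] 20.4
5.5 [164.3 158.9 143.9] 20.4
6.0 [164.1 158.7 143.7] 20.4
6.5 [163.9 158.4 143.4] 20.5
```

```bash
cat >> h.py <<'E'
def Rq(q): return R.from_quat([q[1],q[2],q[3],q[0]])
def st():
    o=ctrl.get_obs(); return np.array(o['position']),Rq(o['tool_rot']),o
def Rt(yaw,tilt):  # tool x along yaw (deg), pointing down, then turned about tool x by tilt deg
    return R.from_euler('z',yaw,degrees=True)*R.from_euler('x',180,degrees=True)*R.from_euler('x',tilt,degrees=True)
def plan(pos,rot,n,lead=1.0):
    p,r,o=st(); pos=np.array(pos)
    rv=(r.inv()*rot).as_rotvec(degrees=True)
    print('t',round(o['time'],2),'p',p.round(4),'F',np.round(o['ft_force'],1),'open',round(o['opening'],4),'d_world',(pos-p).round(4),'rv',rv.round(2),'tool shift',r.inv().apply(pos-p).round(4))
    st_=R.from_rotvec(rv/n,degrees=True); q=r
    for i in range(n):
        s=q.inv().apply((pos-p)/n); print(i,'t',s.round(4),'a',(rv/n).round(2)); q=q*st_
    j=o['joint_pos']; print('j',np.round(j,2))
YAW=30.7
V=np.array([np.sin(np.radians(YAW)),-np.cos(np.radians(YAW)),0]); UX=np.array([np.cos(np.radians(YAW)),np.sin(np.radians(YAW)),0])
C0=np.array([.5642,.1965,.03])
def gpose(C,a,tilt,off=0):  # TCP a m past centre along pointing; tilt deg (-30 = leaning left, pointing right)
    rot=Rt(YAW,tilt); z=rot.apply([0,0,1]); y=rot.apply([0,1,0])
    return C+a*z+off*y,rot
E
python3 - <<'E'
from h import *
p,r=gpose(C0,-.09,-30); print(p,r.apply(np.eye(3)).round(3))
plan([p[0],p[1],.2],Rt(YAW,0),22)
E
```

```text
[0.54122557 0.23519335 0.10794229] [[ 0.86   0.511  0.   ]
 [ 0.442 -0.745  0.5  ]
 [ 0.255 -0.43  -0.866]]
t 1.2 p [ 0.2482 -0.6008  0.2313] F [0.1 0.4 0.3] open 0.0857 d_world [ 0.293   0.8359 -0.0313] rv [ 0.    0.   -8.25] tool shift [ 0.5901 -0.6607  0.0313]
0 t [ 0.0268 -0.03    0.0014] a [ 0.    0.   -0.37]
1 t [ 0.027  -0.0299  0.0014] a [ 0.    0.   -0.37]
2 t [ 0.0272 -0.0297  0.0014] a [ 0.    0.   -0.37]
3 t [ 0.0274 -0.0295  0.0014] a [ 0.    0.   -0.37]
4 t [ 0.0276 -0.0293  0.0014] a [ 0.    0.   -0.37]
5 t [ 0.0278 -0.0291  0.0014] a [ 0.    0.   -0.37]
6 t [ 0.028  -0.029   0.0014] a [ 0.    0.   -0.37]
7 t [ 0.0282 -0.0288  0.0014] a [ 0.    0.   -0.37]
8 t [ 0.0284 -0.0286  0.0014] a [ 0.    0.   -0.37]
9 t [ 0.0285 -0.0284  0.0014] a [ 0.    0.   -0.37]
10 t [ 0.0287 -0.0282  0.0014] a [ 0.    0.   -0.37]
11 t [ 0.0289 -0.028   0.0014] a [ 0.    0.   -0.37]
12 t [ 0.0291 -0.0278  0.0014] a [ 0.    0.   -0.37]
13 t [ 0.0293 -0.0276  0.0014] a [ 0.    0.   -0.37]
14 t [ 0.0295 -0.0275  0.0014] a [ 0.    0.   -0.37]
15 t [ 0.0296 -0.0273  0.0014] a [ 0.    0.   -0.37]
16 t [ 0.0298 -0.0271  0.0014] a [ 0.    0.   -0.37]
17 t [ 0.03   -0.0269  0.0014] a [ 0.    0.   -0.37]
18 t [ 0.0302 -0.0267  0.0014] a [ 0.    0.   -0.37]
19 t [ 0.0303 -0.0265  0.0014] a [ 0.    0.   -0.37]
20 t [ 0.0305 -0.0263  0.0014] a [ 0.    0.   -0.37]
21 t [ 0.0307 -0.0261  0.0014] a [ 0.    0.   -0.37]
j [ 1.11  0.54 -0.    1.54  0.    1.07 -0.07]
```

Emit:
{"fn": "send_rows", "kwargs": {"commands": [{"tx":0.027,"ty":-0.03,"tz":0.0},{"tx":0.027,"ty":-0.03,"tz":0.0},{"tx":0.027,"ty":-0.03,"tz":0.0},{"tx":0.027,"ty":-0.03,"tz":0.0},{"tx":0.027,"ty":-0.03,"tz":0.0},{"tx":0.027,"ty":-0.03,"tz":0.0},{"tx":0.027,"ty":-0.03,"tz":0.0},{"tx":0.027,"ty":-0.03,"tz":0.0},{"tx":0.027,"ty":-0.03,"tz":0.0},{"tx":0.027,"ty":-0.03,"tz":0.0}], "claw": 0, "squeeze": 30}}

```text
schema error: expected keys tx, ty, tz, ax, ay, az
```

```bash
python3 - <<'E'
from h import *
p,r=gpose(C0,-.09,-30)
plan([p[0],p[1],.2],Rt(YAW,0),10)
E
```

```text
t 1.2 p [ 0.2482 -0.6008  0.2313] F [0.1 0.4 0.3] open 0.0857 d_world [ 0.293   0.8359 -0.0313] rv [ 0.    0.   -8.25] tool shift [ 0.5901 -0.6607  0.0313]
0 t [ 0.059  -0.0661  0.0031] a [ 0.    0.   -0.82]
1 t [ 0.06   -0.0652  0.0031] a [ 0.    0.   -0.82]
2 t [ 0.0609 -0.0643  0.0031] a [ 0.    0.   -0.82]
3 t [ 0.0618 -0.0635  0.0031] a [ 0.    0.   -0.82]
4 t [ 0.0627 -0.0626  0.0031] a [ 0.    0.   -0.82]
5 t [ 0.0636 -0.0617  0.0031] a [ 0.    0.   -0.82]
6 t [ 0.0645 -0.0607  0.0031] a [ 0.    0.   -0.82]
7 t [ 0.0654 -0.0598  0.0031] a [ 0.    0.   -0.82]
8 t [ 0.0662 -0.0588  0.0031] a [ 0.    0.   -0.82]
9 t [ 0.067  -0.0579  0.0031] a [ 0.    0.   -0.82]
j [ 1.11  0.54 -0.    1.54  0.    1.07 -0.07]
```

All six keys are needed in each row.

Emit:
{"fn": "send_rows", "kwargs": {"commands": [{"tx":0.027,"ty":-0.03,"tz":0,"ax":0,"ay":0,"az":-0.4},{"tx":0.027,"ty":-0.03,"tz":0,"ax":0,"ay":0,"az":-0.4},{"tx":0.027,"ty":-0.03,"tz":0,"ax":0,"ay":0,"az":-0.4},{"tx":0.027,"ty":-0.03,"tz":0,"ax":0,"ay":0,"az":-0.4},{"tx":0.027,"ty":-0.03,"tz":0,"ax":0,"ay":0,"az":-0.4},{"tx":0.028,"ty":-0.029,"tz":0,"ax":0,"ay":0,"az":-0.4},{"tx":0.028,"ty":-0.029,"tz":0,"ax":0,"ay":0,"az":-0.4},{"tx":0.028,"ty":-0.029,"tz":0,"ax":0,"ay":0,"az":-0.4},{"tx":0.028,"ty":-0.029,"tz":0,"ax":0,"ay":0,"az":-0.4},{"tx":0.028,"ty":-0.029,"tz":0,"ax":0,"ay":0,"az":-0.4}], "claw": 0, "squeeze": 30}}

```text
time: 2.03
position: [0.3778, -0.2156, 0.2292]
tool_rot: [0.005, 0.975, 0.222, -0.001]
ft_force: [1.5, 0.1, 0.6]
opening: 0.0853
```

```bash
python3 - <<'E'
from h import *
p,r=gpose(C0,-.09,-30)
plan([p[0],p[1],.2],Rt(YAW,0),10)
E
```

```text
t 2.03 p [ 0.3778 -0.2156  0.2292] F [1.5 0.1 0.6] open 0.0853 d_world [ 0.1635  0.4508 -0.0292] rv [ 0.55  0.25 -5.05] tool shift [ 0.3426 -0.3359  0.0246]
0 t [ 0.0343 -0.0336  0.0025] a [ 0.05  0.03 -0.5 ]
1 t [ 0.0346 -0.0333  0.0025] a [ 0.05  0.03 -0.5 ]
2 t [ 0.0348 -0.033   0.0026] a [ 0.05  0.03 -0.5 ]
3 t [ 0.0351 -0.0327  0.0026] a [ 0.05  0.03 -0.5 ]
4 t [ 0.0354 -0.0324  0.0026] a [ 0.05  0.03 -0.5 ]
5 t [ 0.0357 -0.032   0.0027] a [ 0.05  0.03 -0.5 ]
6 t [ 0.036  -0.0317  0.0027] a [ 0.05  0.03 -0.5 ]
7 t [ 0.0363 -0.0314  0.0028] a [ 0.05  0.03 -0.5 ]
8 t [ 0.0365 -0.0311  0.0028] a [ 0.05  0.03 -0.5 ]
9 t [ 0.0368 -0.0307  0.0029] a [ 0.05  0.03 -0.5 ]
j [ 0.59  0.18 -0.21  2.07  0.06  0.89 -0.77]
```

```bash
python3 - <<'E'
from h import *
p,r=gpose(C0,-.09,-30)
plan([p[0],p[1],.16],r,12)
E
```

```text
t 2.03 p [ 0.3778 -0.2156  0.2292] F [1.5 0.1 0.6] open 0.0853 d_world [ 0.1635  0.4508 -0.0692] rv [-29.43   1.57  -4.86] tool shift [ 0.3428 -0.3363  0.0646]
0 t [ 0.0286 -0.028   0.0054] a [-2.45  0.13 -0.41]
1 t [ 0.0288 -0.028   0.0042] a [-2.45  0.13 -0.41]
2 t [ 0.0289 -0.028   0.0031] a [-2.45  0.13 -0.41]
3 t [ 0.0291 -0.0279  0.002 ] a [-2.45  0.13 -0.41]
4 t [ 0.0293 -0.0277  0.0009] a [-2.45  0.13 -0.41]
5 t [ 0.0295 -0.0275 -0.0003] a [-2.45  0.13 -0.41]
6 t [ 0.0297 -0.0273 -0.0014] a [-2.45  0.13 -0.41]
7 t [ 0.0299 -0.027  -0.0025] a [-2.45  0.13 -0.41]
8 t [ 0.0301 -0.0267 -0.0035] a [-2.45  0.13 -0.41]
9 t [ 0.0303 -0.0263 -0.0046] a [-2.45  0.13 -0.41]
10 t [ 0.0305 -0.0258 -0.0056] a [-2.45  0.13 -0.41]
11 t [ 0.0307 -0.0254 -0.0067] a [-2.45  0.13 -0.41]
j [ 0.59  0.18 -0.21  2.07  0.06  0.89 -0.77]
```

Emit:
{"fn": "send_rows", "kwargs": {"commands": [{"tx":0.029,"ty":-0.028,"tz":0.005,"ax":-2.5,"ay":0.1,"az":-0.4},{"tx":0.029,"ty":-0.028,"tz":0.004,"ax":-2.5,"ay":0.1,"az":-0.4},{"tx":0.029,"ty":-0.028,"tz":0.003,"ax":-2.5,"ay":0.1,"az":-0.4},{"tx":0.029,"ty":-0.028,"tz":0.002,"ax":-2.5,"ay":0.1,"az":-0.4},{"tx":0.029,"ty":-0.028,"tz":0.001,"ax":-2.5,"ay":0.1,"az":-0.4},{"tx":0.03,"ty":-0.028,"tz":0,"ax":-2.5,"ay":0.1,"az":-0.4},{"tx":0.03,"ty":-0.027,"tz":-0.001,"ax":-2.5,"ay":0.1,"az":-0.4},{"tx":0.03,"ty":-0.027,"tz":-0.002,"ax":-2.5,"ay":0.1,"az":-0.4},{"tx":0.03,"ty":-0.027,"tz":-0.003,"ax":-2.5,"ay":0.1,"az":-0.4},{"tx":0.03,"ty":-0.026,"tz":-0.004,"ax":-2.5,"ay":0.1,"az":-0.4}]}}

```text
time: 2.87
position: [0.5226, 0.1667, 0.1753]
tool_rot: [0.224, 0.941, 0.245, 0.07]
ft_force: [1.1, -0.5, -0.3]
opening: 0.0854
```

```bash
python3 - <<'E'
from h import *
p,r=gpose(C0,-.075,-30)
plan(p,r,10)
E
```

```text
t 2.87 p [0.5226 0.1667 0.1753] F [ 1.1 -0.5 -0.3] open 0.0854 d_world [ 0.0225  0.0621 -0.0803] rv [-2.93 -0.55 -1.61] tool shift [ 0.0484 -0.0753  0.053 ]
0 t [ 0.0048 -0.0075  0.0053] a [-0.29 -0.05 -0.16]
1 t [ 0.0049 -0.0075  0.0053] a [-0.29 -0.05 -0.16]
2 t [ 0.0049 -0.0076  0.0052] a [-0.29 -0.05 -0.16]
3 t [ 0.0049 -0.0076  0.0052] a [-0.29 -0.05 -0.16]
4 t [ 0.0049 -0.0076  0.0051] a [-0.29 -0.05 -0.16]
5 t [ 0.005  -0.0076  0.0051] a [-0.29 -0.05 -0.16]
6 t [ 0.005  -0.0076  0.005 ] a [-0.29 -0.05 -0.16]
7 t [ 0.005  -0.0076  0.005 ] a [-0.29 -0.05 -0.16]
8 t [ 0.005  -0.0076  0.005 ] a [-0.29 -0.05 -0.16]
9 t [ 0.0051 -0.0076  0.0049] a [-0.29 -0.05 -0.16]
j [-0.38  0.49 -0.38  1.91  0.78  1.02 -2.29]
```

Emit:
{"fn": "send_rows", "kwargs": {"commands": [{"tx":0.012,"ty":-0.019,"tz":0.0,"ax":-0.8,"ay":-0.1,"az":-0.4},{"tx":0.012,"ty":-0.019,"tz":0.0,"ax":-0.8,"ay":-0.1,"az":-0.4},{"tx":0.012,"ty":-0.019,"tz":0.005,"ax":-0.8,"ay":-0.1,"az":-0.4},{"tx":0.012,"ty":-0.019,"tz":0.01,"ax":-0.8,"ay":-0.1,"az":-0.4},{"tx":0,"ty":0,"tz":0.015,"ax":0,"ay":0,"az":0},{"tx":0,"ty":0,"tz":0.015,"ax":0,"ay":0,"az":0},{"tx":0,"ty":0,"tz":0.01,"ax":0,"ay":0,"az":0},{"tx":0,"ty":0,"tz":0.0,"ax":0,"ay":0,"az":0},{"tx":0,"ty":0,"tz":0,"ax":0,"ay":0,"az":0},{"tx":0,"ty":0,"tz":0,"ax":0,"ay":0,"az":0}]}}

```text
time: 3.7
position: [0.5465, 0.2431, 0.0858]
tool_rot: [0.249, 0.929, 0.262, 0.074]
ft_force: [-0.9, -1.1, 0.8]
opening: 0.0852
```

```bash
python3 - <<'E'
from h import *
p,r=gpose(C0,.006,-30)
plan(p,r,8)
im,d=ctrl.grab_frame('scene');save('s2',im)
E
```

```text
t 3.7 p [0.5465 0.2431 0.0858] F [-0.9 -1.1  0.8] open 0.0852 d_world [ 0.0192 -0.0492 -0.061 ] rv [ 0.11 -0.82  0.6 ] tool shift [-0.0099  0.0144  0.0787]
0 t [-0.0012  0.0018  0.0098] a [ 0.01 -0.1   0.07]
1 t [-0.0012  0.0018  0.0098] a [ 0.01 -0.1   0.07]
2 t [-0.0012  0.0018  0.0098] a [ 0.01 -0.1   0.07]
3 t [-0.0012  0.0018  0.0098] a [ 0.01 -0.1   0.07]
4 t [-0.0012  0.0018  0.0098] a [ 0.01 -0.1   0.07]
5 t [-0.0011  0.0018  0.0099] a [ 0.01 -0.1   0.07]
6 t [-0.0011  0.0018  0.0099] a [ 0.01 -0.1   0.07]
7 t [-0.0011  0.0018  0.0099] a [ 0.01 -0.1   0.07]
j [-0.53  0.73 -0.34  1.77  0.89  1.03 -2.44]
```

View pics/s2.png

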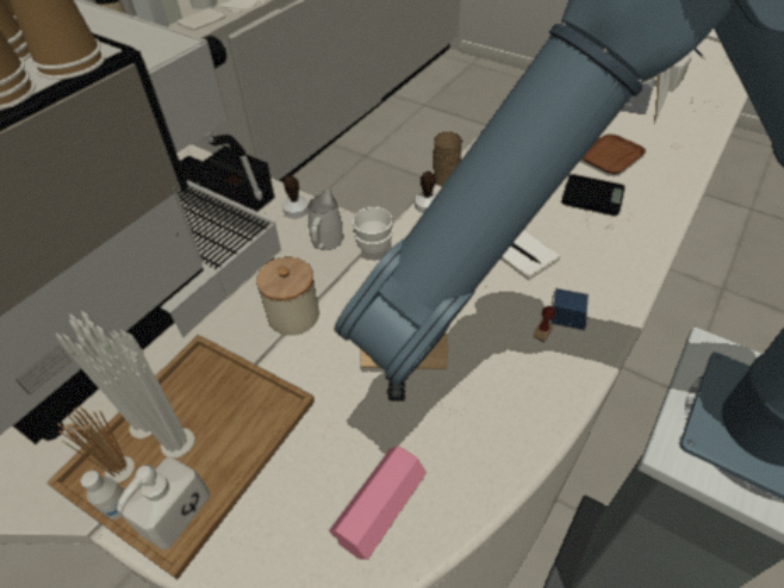

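Emit:
{"fn": "send_rows", "kwargs": {"commands": [{"tx":-0.003,"ty":0.005,"tz":0.0,"ax":0,"ay":-0.3,"az":0.2},{"tx":-0.003,"ty":0.005,"tz":0.008,"ax":0,"ay":-0.3,"az":0.2},{"tx":-0.003,"ty":0.004,"tz":0.012,"ax":0,"ay":-0.2,"az":0.2},{"tx":0,"ty":0,"tz":0.015,"ax":0,"ay":0,"az":0},{"tx":0,"ty":0,"tz":0.015,"ax":0,"ay":0,"az":0},{"tx":0,"ty":0,"tz":0.01,"ax":0,"ay":0,"az":0},{"tx":0,"ty":0,"tz":0.005,"ax":0,"ay":0,"az":0},{"tx":0,"ty":0,"tz":0,"ax":0,"ay":0,"az":0},{"tx":0,"ty":0,"tz":0,"ax":0,"ay":0,"az":0},{"tx":0,"ty":0,"tz":0,"ax":0,"ay":0,"az":0}]}}

```text
time: 4.58
position: [0.5645, 0.1934, 0.0327]
tool_rot: [0.251, 0.932, 0.253, 0.069]
ft_force: [0.3, -1.2, 0.3]
opening: 0.0853
```

```bash
python3 - <<'E'
from h import *
p,r=gpose(C0,.009,-30)
plan(p,r,4)
for n in ['scene','top']:
    im,d=ctrl.grab_frame(n);save(n+'3',im[150:330,150:390] if n=='scene' else im[130:310,130:370],3.3)
E
```

```text
t 4.58 p [0.5645 0.1934 0.0327] F [ 0.3 -1.2  0.3] open 0.0853 d_world [ 0.002  -0.0008 -0.0105] rv [ 0.14  0.06 -0.28] tool shift [ 0.0013 -0.0038  0.0099]
0 t [ 0.0003 -0.001   0.0025] a [ 0.04  0.02 -0.07]
1 t [ 0.0003 -0.001   0.0025] a [ 0.04  0.02 -0.07]
2 t [ 0.0003 -0.0009  0.0025] a [ 0.04  0.02 -0.07]
3 t [ 0.0003 -0.0009  0.0025] a [ 0.04  0.02 -0.07]
j [-0.48  0.8  -0.28  1.81  0.97  0.93 -2.48]
```

View pics/scene3.png

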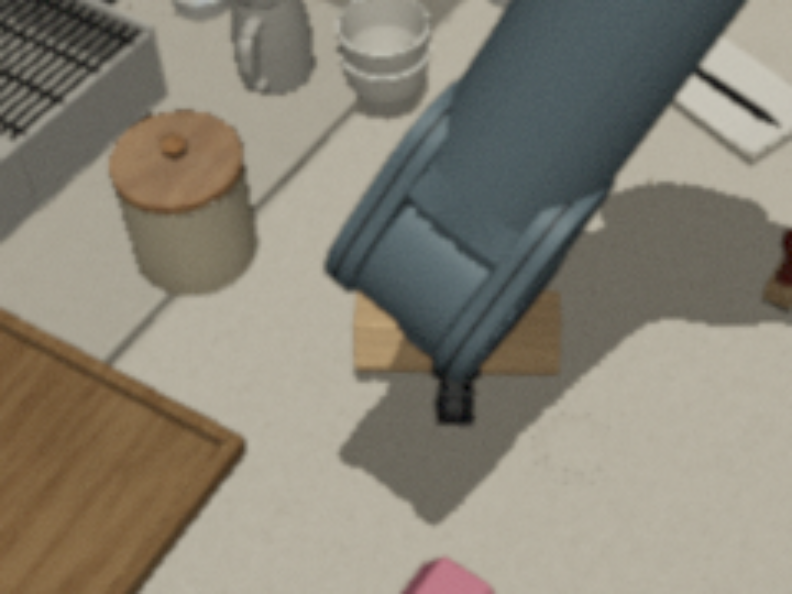

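View pics/top3.png

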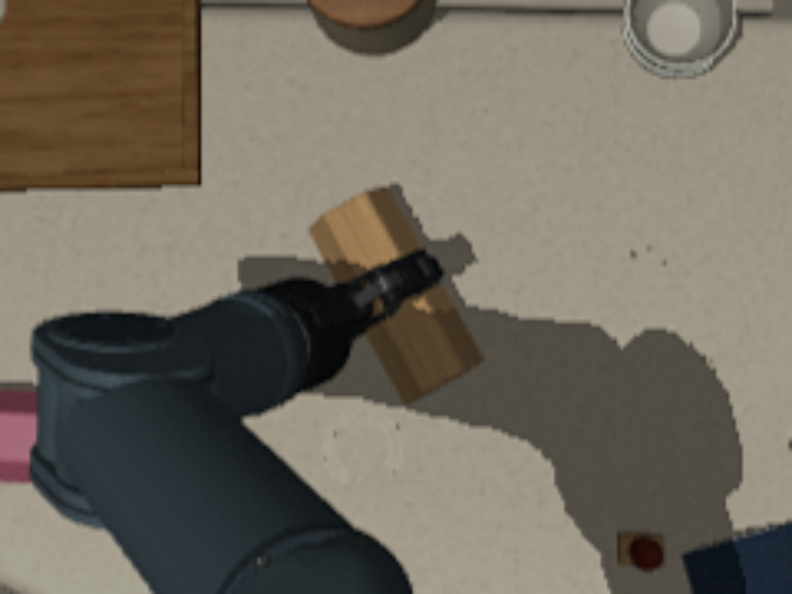

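Emit:
{"fn": "send_rows", "kwargs": {"commands": [{"tx":0.001,"ty":-0.003,"tz":0.003,"ax":0,"ay":0,"az":0},{"tx":0,"ty":0,"tz":0.004,"ax":0,"ay":0,"az":0},{"tx":0,"ty":0,"tz":0.003,"ax":0,"ay":0,"az":0},{"tx":0,"ty":0,"tz":0,"ax":0,"ay":0,"az":0},{"tx":0,"ty":0,"tz":0,"ax":0,"ay":0,"az":0},{"tx":0,"ty":0,"tz":0,"ax":0,"ay":0,"az":0},{"tx":0,"ty":0,"tz":0,"ax":0,"ay":0,"az":0},{"tx":0,"ty":0,"tz":0,"ax":0,"ay":0,"az":0},{"tx":0,"ty":0,"tz":0,"ax":0,"ay":0,"az":0},{"tx":0,"ty":0,"tz":0,"ax":0,"ay":0,"az":0}]}}

```text
time: 5.52
position: [0.5675, 0.1946, 0.0234]
tool_rot: [0.249, 0.932, 0.254, 0.071]
ft_force: [0.0, 0.5, 0.1]
opening: 0.0858
```

Emit:
{"fn": "send_rows", "kwargs": {"commands": [{"tx":0,"ty":0,"tz":0,"ax":0,"ay":0,"az":0},{"tx":0,"ty":0,"tz":0,"ax":0,"ay":0,"az":0},{"tx":0,"ty":0,"tz":0,"ax":0,"ay":0,"az":0},{"tx":0,"ty":0,"tz":0,"ax":0,"ay":0,"az":0},{"tx":0,"ty":0,"tz":0,"ax":0,"ay":0,"az":0},{"tx":0,"ty":0,"tz":0,"ax":0,"ay":0,"az":0},{"tx":0,"ty":0,"tz":0,"ax":0,"ay":0,"az":0},{"tx":0,"ty":0,"tz":0,"ax":0,"ay":0,"az":0},{"tx":0,"ty":0,"tz":0,"ax":0,"ay":0,"az":0},{"tx":0,"ty":0,"tz":0,"ax":0,"ay":0,"az":0}], "claw": 0.6, "squeeze": 30}}

```text
time: 6.35
position: [0.5685, 0.1935, 0.0244]
tool_rot: [0.251, 0.932, 0.253, 0.071]
ft_force: [-0.8, 0.4, 0.7]
opening: 0.0594
```

```bash
python3 - <<'E'
from h import *
p,r=gpose(C0,.009,-30)
plan(p,r,1)
for n in ['top']:
    im,d=ctrl.grab_frame(n);save(n+'4',im[130:310,130:370],3.3)
E
```

```text
t 6.35 p [0.5685 0.1935 0.0244] F [-0.8  0.4  0.7] open 0.0594 d_world [-0.002  -0.0009 -0.0022] rv [ 0.21 -0.22 -0.34] tool shift [-0.0022 -0.0013  0.0018]
0 t [-0.0022 -0.0013  0.0018] a [ 0.21 -0.22 -0.34]
j [-0.49  0.82 -0.27  1.8   0.98  0.92 -2.49]
```

View pics/top4.png

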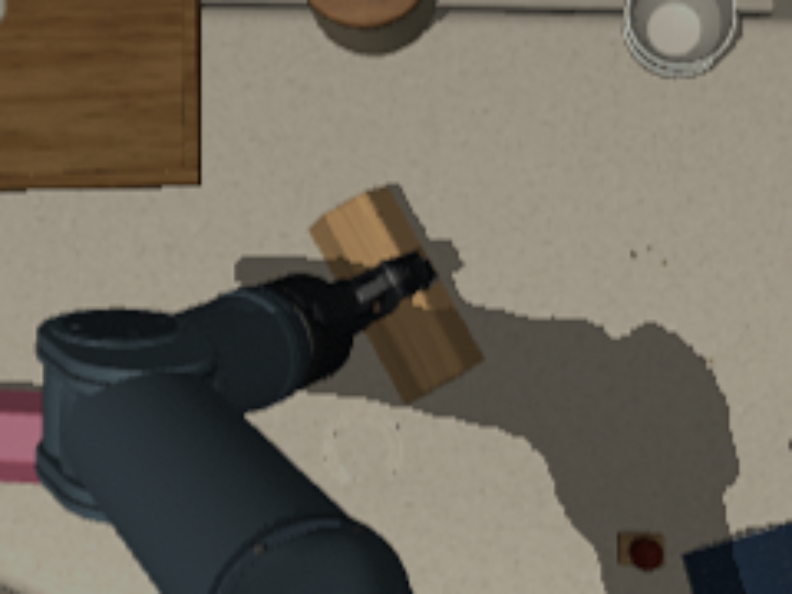

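Emit:
{"fn": "send_rows", "kwargs": {"commands": [{"tx":0,"ty":0.0014,"tz":0,"ax":3,"ay":0,"az":0},{"tx":0,"ty":0.0014,"tz":0,"ax":3,"ay":0,"az":0},{"tx":0,"ty":0.0014,"tz":0,"ax":3,"ay":0,"az":0},{"tx":0,"ty":0.0014,"tz":0,"ax":3,"ay":0,"az":0},{"tx":0,"ty":0.0014,"tz":0,"ax":3,"ay":0,"az":0},{"tx":0,"ty":0.0014,"tz":0,"ax":3,"ay":0,"az":0},{"tx":0,"ty":0.0014,"tz":0,"ax":3,"ay":0,"az":0},{"tx":0,"ty":0.0014,"tz":0,"ax":3,"ay":0,"az":0},{"tx":0,"ty":0.0014,"tz":0,"ax":3,"ay":0,"az":0},{"tx":0,"ty":0.0014,"tz":0,"ax":3,"ay":0,"az":0}]}}

```text
time: 7.23
position: [0.5743, 0.1832, 0.0283]
tool_rot: [-0.008, 0.964, 0.267, 0.001]
ft_force: [0.1, 0.1, -2.9]
opening: 0.0594
```

```bash
python3 - <<'E'
from h import *
C1=C0+V*(.0173)+np.array([0,0,.0046])
p,r=gpose(C1,.007,0)
plan(p,r,1)
im,d=ctrl.grab_frame('top');save('top5',im[130:310,130:370],3.3)
im,d=ctrl.grab_frame('scene');save('scene5',im[180:300,210:370],4.8)
E
```

```text
t 7.23 p [0.5743 0.1832 0.0283] F [ 0.1  0.1 -2.9] open 0.0594 d_world [-0.0012 -0.0015 -0.0007] rv [-0.86 -0.38  0.23] tool shift [-0.0019  0.0007  0.0007]
0 t [-0.0019  0.0007  0.0007] a [-0.86 -0.38  0.23]
j [ 0.04  0.82 -0.59  1.75  0.61  0.76 -1.88]
```

View pics/top5.png

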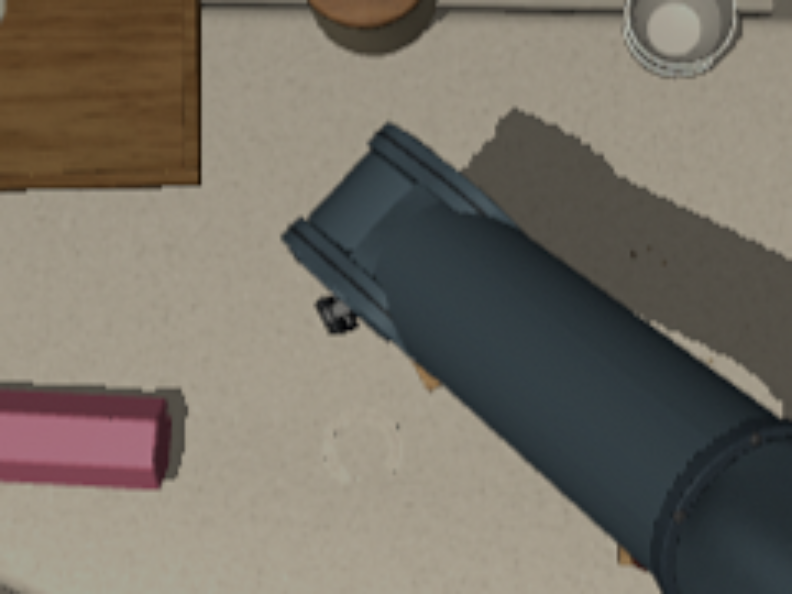

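View pics/scene5.png

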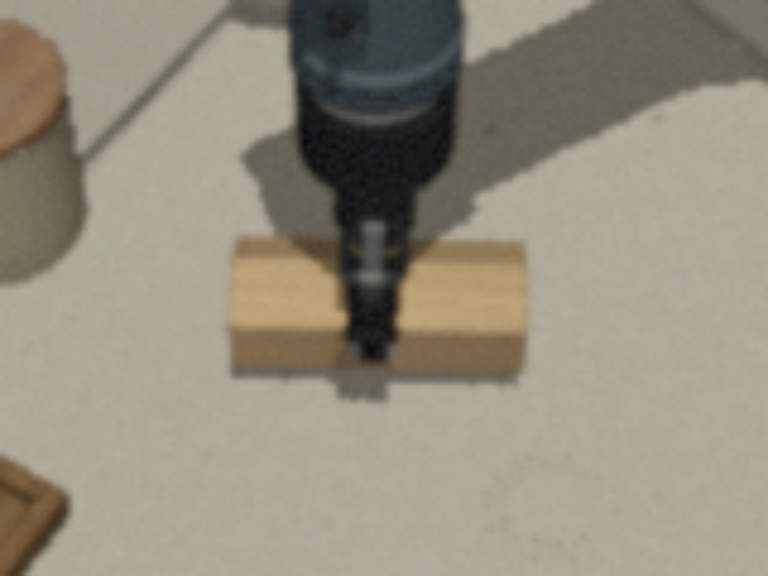

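Emit:
{"fn": "send_rows", "kwargs": {"commands": [{"tx":0,"ty":-0.0015,"tz":0.0001,"ax":-3.1,"ay":0,"az":0},{"tx":0,"ty":-0.0015,"tz":0.0001,"ax":-3.1,"ay":0,"az":0},{"tx":0,"ty":-0.0015,"tz":0.0001,"ax":-3.1,"ay":0,"az":0},{"tx":0,"ty":-0.0015,"tz":0.0001,"ax":-3.1,"ay":0,"az":0},{"tx":0,"ty":-0.0015,"tz":0.0001,"ax":-3.1,"ay":0,"az":0},{"tx":0,"ty":-0.0015,"tz":0.0001,"ax":-3.1,"ay":0,"az":0},{"tx":0,"ty":-0.0015,"tz":0.0001,"ax":-3.1,"ay":0,"az":0},{"tx":0,"ty":-0.0015,"tz":0.0001,"ax":-3.1,"ay":0,"az":0},{"tx":0,"ty":-0.0015,"tz":0.0001,"ax":-3.1,"ay":0,"az":0},{"tx":0,"ty":-0.0015,"tz":0.0001,"ax":-3.1,"ay":0,"az":0}]}}

```text
time: 8.17
position: [0.5673, 0.1956, 0.0251]
tool_rot: [0.263, 0.928, 0.252, 0.08]
ft_force: [0.1, 0.1, 7.5]
opening: 0.0592
```

```bash
python3 - <<'E'
from h import *
p,r=gpose(C0,.007,-30)
plan(p,r,1)
E
```

```text
t 8.17 p [0.5673 0.1956 0.0251] F [0.1 0.1 7.5] open 0.0592 d_world [-0.0013 -0.0021 -0.0012] rv [ 1.95 -0.71 -0.52] tool shift [-0.0023  0.0004  0.0016]
0 t [-0.0023  0.0004  0.0016] a [ 1.95 -0.71 -0.52]
j [-0.53  0.82 -0.24  1.81  0.99  0.92 -2.53]
```

Emit:
{"fn": "send_rows", "kwargs": {"commands": [{"tx":0,"ty":0,"tz":0,"ax":1,"ay":0,"az":0},{"tx":0,"ty":0,"tz":0,"ax":0.5,"ay":0,"az":0},{"tx":0,"ty":0,"tz":0,"ax":0,"ay":0,"az":0},{"tx":0,"ty":0,"tz":0,"ax":0,"ay":0,"az":0},{"tx":0,"ty":0,"tz":-0.005,"ax":0,"ay":0,"az":0},{"tx":0,"ty":0,"tz":-0.015,"ax":0,"ay":0,"az":0},{"tx":0,"ty":0,"tz":-0.025,"ax":0,"ay":0,"az":0},{"tx":0,"ty":0,"tz":-0.03,"ax":0,"ay":0,"az":0},{"tx":0,"ty":0,"tz":-0.03,"ax":0,"ay":0,"az":0},{"tx":0,"ty":0,"tz":-0.02,"ax":0,"ay":0,"az":0}], "claw": 0}}

```text
time: 9.0
position: [0.5295, 0.2494, 0.1379]
tool_rot: [0.25, 0.932, 0.253, 0.073]
ft_force: [-0.2, 0.7, 0.0]
opening: 0.0855
```

```bash
cat >> h.py <<'E'
def rest_fit(n,guess,r=.1,zt=.05,lo=.056):
    im,d=ctrl.grab_frame(n); W=cloud(n,d)
    m=(W[...,2]>lo)&(W[...,2]<.066)&(np.hypot(W[...,0]-guess[0],W[...,1]-guess[1])<r)
    P=W[m]; print(n,m.sum(),np.median(P[:,2]).round(4),cv2.minAreaRect((P[:,:2]*1000).astype(np.float32)))
    return im,d
E
python3 - <<'E'
from h import *
p,r=gpose(C0,-.09,30)
plan(p,r,10)
for n in ['scene','top']: rest_fit(n,C0)
E
```

```text
t 9.0 p [0.5295 0.2494 0.1379] F [-0.2  0.7  0. ] open 0.0855 d_world [ 0.0577 -0.0916 -0.0299] rv [60.21 -0.63 -0.21] tool shift [0.0029 0.0784 0.0803]
0 t [0.0003 0.0078 0.008 ] a [ 6.02 -0.06 -0.02]
1 t [0.0003 0.0086 0.0072] a [ 6.02 -0.06 -0.02]
2 t [0.0003 0.0093 0.0062] a [ 6.02 -0.06 -0.02]
3 t [0.0003 0.0099 0.0052] a [ 6.02 -0.06 -0.02]
4 t [0.0003 0.0104 0.0041] a [ 6.02 -0.06 -0.02]
5 t [0.0003 0.0108 0.003 ] a [ 6.02 -0.06 -0.02]
6 t [0.0003 0.0111 0.0019] a [ 6.02 -0.06 -0.02]
7 t [0.0003 0.0112 0.0007] a [ 6.02 -0.06 -0.02]
8 t [ 0.0003  0.0112 -0.0005] a [ 6.02 -0.06 -0.02]
9 t [ 0.0003  0.0111 -0.0017] a [ 6.02 -0.06 -0.02]
j [-0.55  0.64 -0.35  1.78  0.82  1.1  -2.41]
scene 301 0.0601 ((562.64599609375, 202.00289916992188), (148.9921112060547, 43.22308349609375), 30.66849136352539)
top 891 0.0592 ((561.894287109375, 198.80715942382812), (149.97854614257812, 42.72266387939453), 30.63378143310547)
```

Emit:
{"fn": "send_rows", "kwargs": {"commands": [{"tx":0,"ty":0.008,"tz":0.005,"ax":6,"ay":0,"az":0},{"tx":0,"ty":0.008,"tz":0.005,"ax":6,"ay":0,"az":0},{"tx":0,"ty":0.009,"tz":0.004,"ax":6,"ay":0,"az":0},{"tx":0,"ty":0.01,"tz":0.003,"ax":6,"ay":0,"az":0},{"tx":0,"ty":0.01,"tz":0.002,"ax":6,"ay":0,"az":0},{"tx":0,"ty":0.011,"tz":0.001,"ax":6,"ay":0,"az":0},{"tx":0,"ty":0.011,"tz":0,"ax":6,"ay":0,"az":0},{"tx":0,"ty":0.011,"tz":0,"ax":6,"ay":0,"az":0},{"tx":0,"ty":0.011,"tz":-0.001,"ax":6,"ay":0,"az":0},{"tx":0,"ty":0.011,"tz":-0.002,"ax":6,"ay":0,"az":0}]}}

```text
time: 9.93
position: [0.5854, 0.1718, 0.135]
tool_rot: [-0.275, 0.922, 0.268, -0.056]
ft_force: [0.4, 0.3, 0.2]
opening: 0.085
```

```bash
sed -i 's/^C0=.*/C0=np.array([.5625,.1993,.03])/' h.py; python3 - <<'E'
from h import *
p,r=gpose(C0,.007,30)
plan(p,r,10)
im,d=rest_fit('scene',C0);save('scene6',im)
im,d=rest_fit('top',C0);save('top6',im)
E
```

```text
t 9.93 p [0.5854 0.1718 0.135 ] F [0.4 0.3 0.2] open 0.085 d_world [-0.0246  0.0305 -0.111 ] rv [-2.55 -1.6   2.15] tool shift [-0.0097  0.0267  0.1143]
0 t [-0.001   0.0027  0.0114] a [-0.26 -0.16  0.21]
1 t [-0.0009  0.0026  0.0114] a [-0.26 -0.16  0.21]
2 t [-0.0009  0.0026  0.0115] a [-0.26 -0.16  0.21]
3 t [-0.0008  0.0025  0.0115] a [-0.26 -0.16  0.21]
4 t [-0.0008  0.0025  0.0115] a [-0.26 -0.16  0.21]
5 t [-0.0008  0.0024  0.0115] a [-0.26 -0.16  0.21]
6 t [-0.0007  0.0024  0.0115] a [-0.26 -0.16  0.21]
7 t [-0.0007  0.0023  0.0115] a [-0.26 -0.16  0.21]
8 t [-0.0006  0.0023  0.0115] a [-0.26 -0.16  0.21]
9 t [-0.0006  0.0022  0.0115] a [-0.26 -0.16  0.21]
j [ 0.42  0.9  -0.82  1.54  0.07  1.06 -1.26]
scene 844 0.0602 ((563.707275390625, 199.88223266601562), (148.551513671875, 43.14133834838867), 30.97319793701172)
top 842 0.0592 ((561.8759765625, 198.33074951171875), (149.05238342285156, 42.19680404663086), 30.269784927368164)
```

View pics/scene6.png

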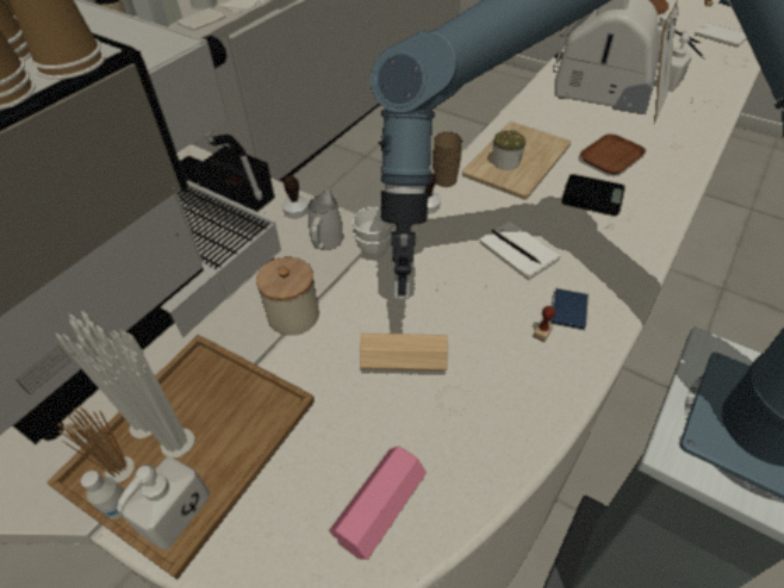

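Emit:
{"fn": "send_rows", "kwargs": {"commands": [{"tx":-0.003,"ty":0.008,"tz":0,"ax":-0.8,"ay":-0.5,"az":0.7},{"tx":-0.003,"ty":0.008,"tz":0.005,"ax":-0.8,"ay":-0.5,"az":0.7},{"tx":-0.003,"ty":0.008,"tz":0.01,"ax":-0.8,"ay":-0.5,"az":0.7},{"tx":0,"ty":0.001,"tz":0.015,"ax":0,"ay":0,"az":0},{"tx":0,"ty":0,"tz":0.02,"ax":0,"ay":0,"az":0},{"tx":0,"ty":0,"tz":0.02,"ax":0,"ay":0,"az":0},{"tx":0,"ty":0,"tz":0.015,"ax":0,"ay":0,"az":0},{"tx":0,"ty":0,"tz":0.01,"ax":0,"ay":0,"az":0},{"tx":0,"ty":0,"tz":0.003,"ax":0,"ay":0,"az":0},{"tx":0,"ty":0,"tz":0,"ax":0,"ay":0,"az":0}]}}

```text
time: 10.87
position: [0.56, 0.1887, 0.0276]
tool_rot: [-0.241, 0.934, 0.253, -0.072]
ft_force: [0.0, -0.9, 1.0]
opening: 0.0851
```

```bash
sed -i 's/^C0=.*/C0=np.array([.563,.199,.03])/' h.py; python3 - <<'E'
from h import *
p,r=gpose(C0,.008,30)
plan(p,r,3)
im,d=ctrl.grab_frame('scene');save('scene7',im[180:300,210:370],4.8)
E
```

```text
t 10.87 p [0.56   0.1887 0.0276] F [ 0.  -0.9  1. ] open 0.0851 d_world [ 0.0009  0.0137 -0.0045] rv [ 0.84  0.5  -0.52] tool shift [ 0.0078 -0.0078  0.0094]
0 t [ 0.0026 -0.0026  0.0031] a [ 0.28  0.17 -0.17]
1 t [ 0.0026 -0.0026  0.0032] a [ 0.28  0.17 -0.17]
2 t [ 0.0026 -0.0025  0.0032] a [ 0.28  0.17 -0.17]
j [ 0.33  1.   -0.72  1.62  0.15  0.88 -1.33]
```

View pics/scene7.png

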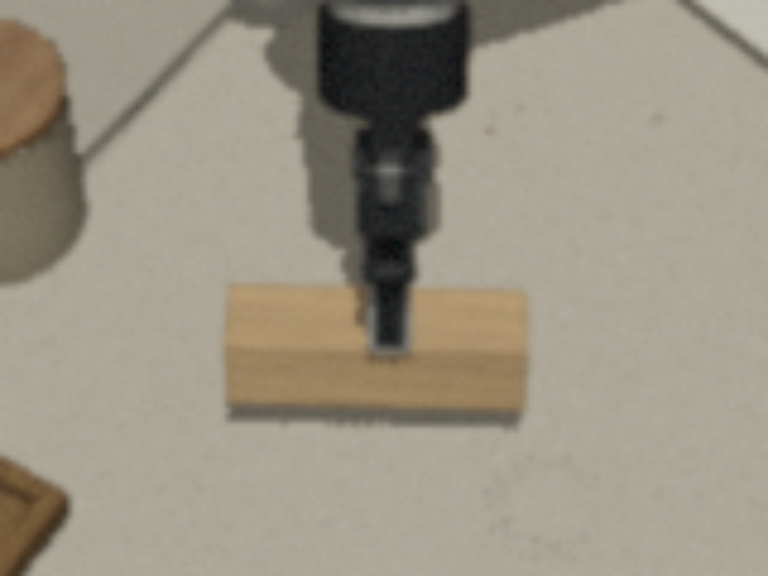

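Emit:
{"fn": "send_rows", "kwargs": {"commands": [{"tx":0.003,"ty":-0.004,"tz":0,"ax":0.4,"ay":0.2,"az":-0.2},{"tx":0.002,"ty":-0.003,"tz":0.003,"ax":0.4,"ay":0.2,"az":-0.2},{"tx":0,"ty":0,"tz":0.003,"ax":0,"ay":0,"az":0},{"tx":0,"ty":0,"tz":0.002,"ax":0,"ay":0,"az":0},{"tx":0,"ty":0,"tz":0,"ax":0,"ay":0,"az":0},{"tx":0,"ty":0,"tz":0,"ax":0,"ay":0,"az":0},{"tx":0,"ty":0,"tz":0,"ax":0,"ay":0,"az":0},{"tx":0,"ty":0,"tz":0,"ax":0,"ay":0,"az":0},{"tx":0,"ty":0,"tz":0,"ax":0,"ay":0,"az":0},{"tx":0,"ty":0,"tz":0,"ax":0,"ay":0,"az":0}]}}

```text
time: 11.75
position: [0.5596, 0.2, 0.0233]
tool_rot: [-0.247, 0.932, 0.256, -0.069]
ft_force: [0.5, -0.6, 0.3]
opening: 0.085
```

Emit:
{"fn": "send_rows", "kwargs": {"commands": [{"tx":0,"ty":0,"tz":0,"ax":0,"ay":0,"az":0},{"tx":0,"ty":0,"tz":0,"ax":0,"ay":0,"az":0},{"tx":0,"ty":0,"tz":0,"ax":0,"ay":0,"az":0},{"tx":0,"ty":0,"tz":0,"ax":0,"ay":0,"az":0},{"tx":0,"ty":0,"tz":0,"ax":0,"ay":0,"az":0},{"tx":0,"ty":0,"tz":0,"ax":0,"ay":0,"az":0},{"tx":0,"ty":0,"tz":0,"ax":0,"ay":0,"az":0},{"tx":0,"ty":0,"tz":0,"ax":0,"ay":0,"az":0},{"tx":0,"ty":0,"tz":0,"ax":0,"ay":0,"az":0},{"tx":0,"ty":0,"tz":0,"ax":0,"ay":0,"az":0}], "claw": 0.6, "squeeze": 30}}

```text
time: 12.58
position: [0.5596, 0.2005, 0.024]
tool_rot: [-0.247, 0.932, 0.256, -0.068]
ft_force: [-0.3, 0.6, -0.7]
opening: 0.0594
```

```bash
python3 - <<'E'
from h import *
p,r=gpose(C0,.008,30)
plan(p,r,1)
im,d=ctrl.grab_frame('scene');save('scene8',im[180:300,210:370],4.8)
E
```

```text
t 12.58 p [0.5596 0.2005 0.024 ] F [-0.3  0.6 -0.7] open 0.0594 d_world [ 0.0013  0.002  -0.0009] rv [0.26 0.06 0.01] tool shift [ 0.0021 -0.0004  0.0013]
0 t [ 0.0021 -0.0004  0.0013] a [0.26 0.06 0.01]
j [ 0.32  1.01 -0.73  1.62  0.15  0.87 -1.33]
```

View pics/scene8.png

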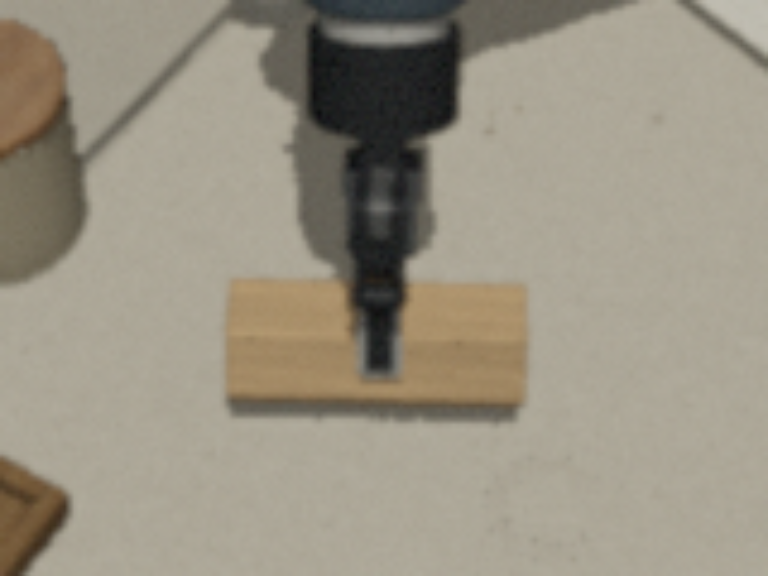

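Emit:
{"fn": "send_rows", "kwargs": {"commands": [{"tx":0,"ty":-0.0029,"tz":0.00017,"ax":-5.9,"ay":0,"az":0},{"tx":0,"ty":-0.0029,"tz":0.00017,"ax":-5.9,"ay":0,"az":0},{"tx":0,"ty":-0.0029,"tz":0.00017,"ax":-5.9,"ay":0,"az":0},{"tx":0,"ty":-0.0029,"tz":0.00017,"ax":-5.9,"ay":0,"az":0},{"tx":0,"ty":-0.0029,"tz":0.00017,"ax":-5.9,"ay":0,"az":0},{"tx":0,"ty":-0.0029,"tz":0.00017,"ax":-5.9,"ay":0,"az":0},{"tx":0,"ty":-0.0029,"tz":0.00017,"ax":-5.9,"ay":0,"az":0},{"tx":0,"ty":-0.0029,"tz":0.00017,"ax":-5.9,"ay":0,"az":0},{"tx":0,"ty":-0.0029,"tz":0.00017,"ax":-5.9,"ay":0,"az":0},{"tx":0,"ty":-0.0028,"tz":0.00015,"ax":-5.5,"ay":0,"az":0}]}}

```text
time: 13.47
position: [0.5489, 0.2262, 0.0296]
tool_rot: [0.251, 0.933, 0.248, 0.075]
ft_force: [-1.8, 0.6, -4.7]
opening: 0.0593
```

```bash
python3 - <<'E'
from h import *
C1=C0-V*.0346
p,r=gpose(C1,.0067,-30)
plan(p,r,1)
im,d=rest_fit('top',C1); save('top9',im[130:310,130:370],3.3)
im,d=ctrl.grab_frame('scene');save('scene9',im[180:330,190:390],3.9)
E
```

```text
t 13.47 p [0.5489 0.2262 0.0296] F [-1.8  0.6 -4.7] open 0.0593 d_world [-0.0019 -0.0003 -0.0054] rv [ 0.43 -0.42 -1.07] tool shift [-0.0019 -0.0033  0.0043]
0 t [-0.0019 -0.0033  0.0043] a [ 0.43 -0.42 -1.07]
j [-0.73  0.8  -0.03  1.81  0.78  0.83 -2.43]
top 669 0.0632 ((549.736572265625, 227.0670928955078), (149.98667907714844, 57.101783752441406), 30.796152114868164)
```

View pics/top9.png

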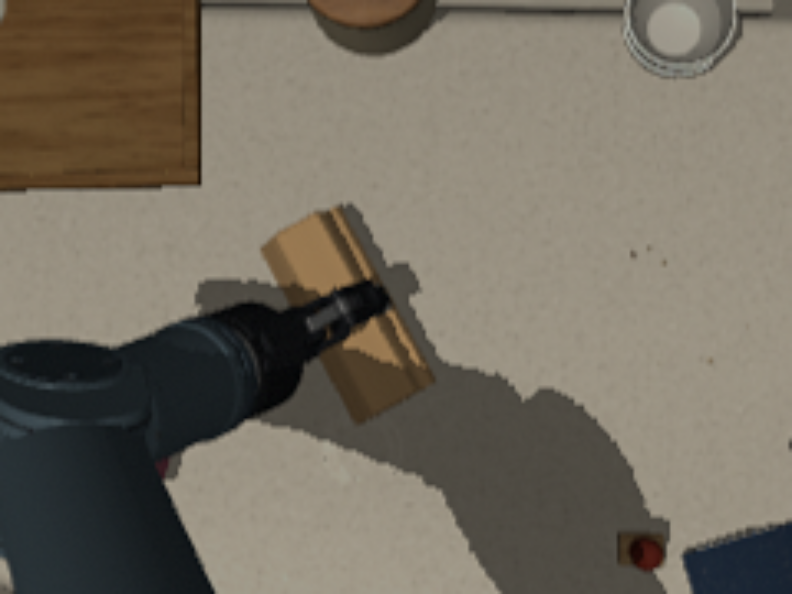

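View pics/scene9.png

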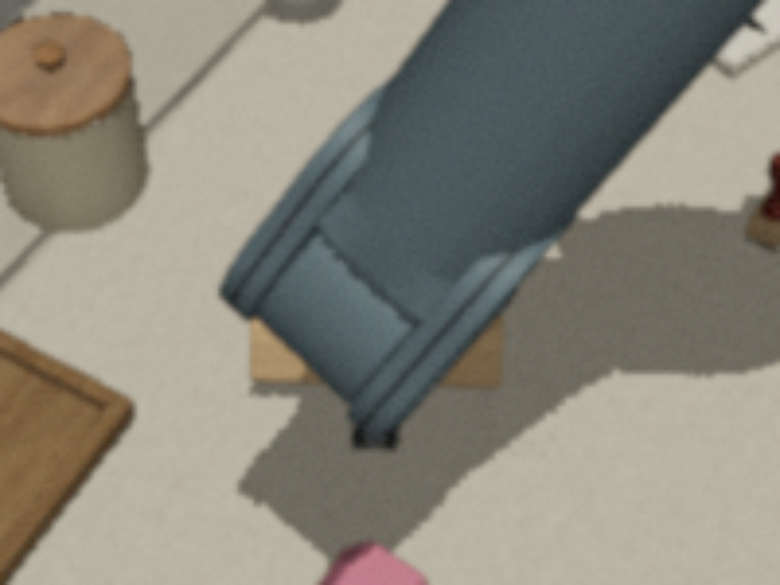

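Emit:
{"fn": "send_rows", "kwargs": {"commands": [{"tx":0,"ty":-0.001,"tz":0.0015,"ax":0,"ay":0,"az":0},{"tx":0,"ty":-0.001,"tz":0.0015,"ax":0,"ay":0,"az":0},{"tx":0,"ty":-0.0005,"tz":0.001,"ax":0,"ay":0,"az":0},{"tx":0,"ty":0,"tz":0,"ax":0,"ay":0,"az":0},{"tx":0,"ty":0,"tz":0,"ax":0,"ay":0,"az":0},{"tx":0,"ty":0,"tz":0,"ax":0,"ay":0,"az":0},{"tx":0,"ty":0,"tz":0,"ax":0,"ay":0,"az":0},{"tx":0,"ty":0,"tz":0,"ax":0,"ay":0,"az":0},{"tx":0,"ty":0,"tz":0,"ax":0,"ay":0,"az":0},{"tx":0,"ty":0,"tz":0,"ax":0,"ay":0,"az":0}]}}

```text
time: 14.4
position: [0.5453, 0.2304, 0.0242]
tool_rot: [0.247, 0.933, 0.251, 0.072]
ft_force: [-1.2, 1.1, 0.8]
opening: 0.0595
```

```bash
python3 - <<'E'
from h import *
C1=C0-V*.0346
p,r=gpose(C1,.0067,-30)
plan(p,r,1)
im,d=rest_fit('top',C1)
E
```

```text
t 14.4 p [0.5453 0.2304 0.0242] F [-1.2  1.1  0.8] open 0.0595 d_world [ 0.0017 -0.0045  0.    ] rv [-0.22 -0.27 -0.64] tool shift [-0.0008  0.0041  0.0023]
0 t [-0.0008  0.0041  0.0023] a [-0.22 -0.27 -0.64]
j [-0.73  0.8  -0.04  1.8   0.77  0.82 -2.42]
top 719 0.0594 ((547.47705078125, 229.3466796875), (149.78530883789062, 53.97187042236328), 30.162227630615234)
```

Emit:
{"fn": "send_rows", "kwargs": {"commands": [{"tx":0,"ty":0,"tz":0,"ax":0,"ay":0,"az":0},{"tx":0,"ty":0,"tz":0,"ax":0,"ay":0,"az":0},{"tx":0,"ty":0,"tz":0,"ax":0,"ay":0,"az":0},{"tx":0,"ty":0,"tz":0,"ax":0,"ay":0,"az":0},{"tx":0,"ty":0,"tz":-0.005,"ax":0,"ay":0,"az":0},{"tx":0,"ty":0,"tz":-0.015,"ax":0,"ay":0,"az":0},{"tx":0,"ty":0,"tz":-0.025,"ax":0,"ay":0,"az":0},{"tx":0,"ty":0,"tz":-0.03,"ax":0,"ay":0,"az":0},{"tx":0,"ty":0,"tz":-0.03,"ax":0,"ay":0,"az":0},{"tx":0,"ty":0,"tz":-0.02,"ax":0,"ay":0,"az":0}], "claw": 0}}

```text
time: 15.28
position: [0.5115, 0.2788, 0.1345]
tool_rot: [0.252, 0.933, 0.249, 0.067]
ft_force: [0.5, 0.8, -0.5]
opening: 0.0855
```

Emit:
{"fn": "send_rows", "kwargs": {"commands": [{"tx":0,"ty":0.008,"tz":0.005,"ax":6,"ay":0,"az":0},{"tx":0,"ty":0.008,"tz":0.005,"ax":6,"ay":0,"az":0},{"tx":0,"ty":0.009,"tz":0.004,"ax":6,"ay":0,"az":0},{"tx":0,"ty":0.01,"tz":0.003,"ax":6,"ay":0,"az":0},{"tx":0,"ty":0.01,"tz":0.002,"ax":6,"ay":0,"az":0},{"tx":0,"ty":0.011,"tz":0.001,"ax":6,"ay":0,"az":0},{"tx":0,"ty":0.011,"tz":0,"ax":6,"ay":0,"az":0},{"tx":0,"ty":0.011,"tz":0,"ax":6,"ay":0,"az":0},{"tx":0,"ty":0.011,"tz":-0.001,"ax":6,"ay":0,"az":0},{"tx":0,"ty":0.011,"tz":-0.002,"ax":6,"ay":0,"az":0}]}}

```text
time: 16.12
position: [0.5658, 0.2125, 0.1358]
tool_rot: [-0.274, 0.921, 0.27, -0.06]
ft_force: [0.9, 0.8, -0.5]
opening: 0.0854
```

```bash
python3 - <<'E'
from h import *
C1=np.array([.546,.229,.03])
p,r=gpose(C1,.008,30)
plan(p,r,1)
im,d=rest_fit('top',C1); save('top10',im[130:310,130:370],3.3)
im,d=rest_fit('scene',C1);save('scene10',im[180:330,190:390],3.9)
E
```

```text
t 16.12 p [0.5658 0.2125 0.1358] F [ 0.9  0.8 -0.5] open 0.0854 d_world [-0.0219  0.0199 -0.1127] rv [-2.56 -1.18  2.27] tool shift [-0.0123  0.0364  0.1101]
0 t [-0.0123  0.0364  0.1101] a [-2.56 -1.18  2.27]
j [ 0.25  0.81 -0.61  1.59 -0.14  1.01 -1.15]
top 740 0.0592 ((543.8092651367188, 235.49114990234375), (149.66802978515625, 42.12713623046875), 30.313508987426758)
scene 902 0.0603 ((545.6943359375, 236.75814819335938), (148.2649383544922, 41.71389389038086), 30.076847076416016)
```

View pics/top10.png

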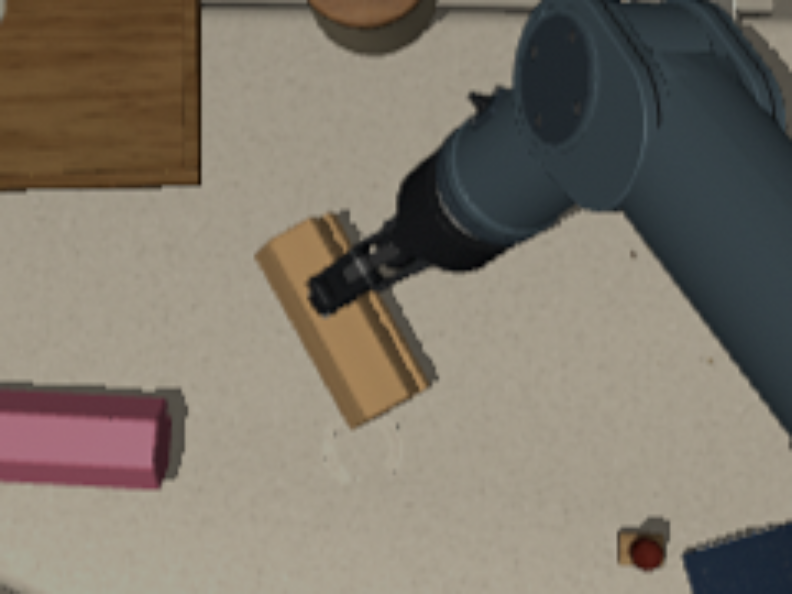

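View pics/scene10.png

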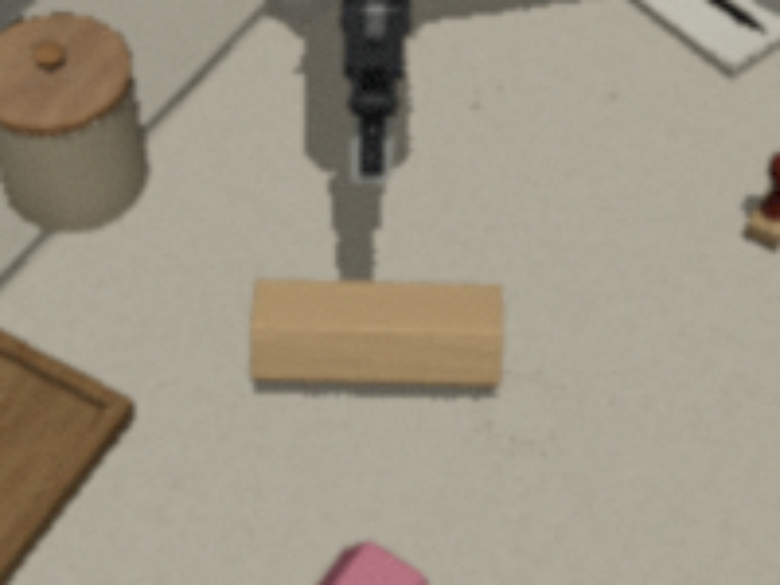

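```bash
python3 - <<'E'
from h import *
C1=np.array([.5445,.2345,.03])
p,r=gpose(C1,.008,30)
plan(p,r,1)
E
```

```text
t 16.22 p [0.5679 0.2045 0.13  ] F [ 0.3 -1.7 -1.2] open 0.0858 d_world [-0.0254  0.0334 -0.1069] rv [-2.36 -1.11  1.43] tool shift [-0.0075  0.0218  0.1125]
0 t [-0.0075  0.0218  0.1125] a [-2.36 -1.11  1.43]
j [ 0.26  0.81 -0.6   1.59 -0.14  1.01 -1.15]
```

Emit:
{"fn": "send_rows", "kwargs": {"commands": [{"tx":-0.002,"ty":0.007,"tz":0,"ax":-0.8,"ay":-0.4,"az":0.5},{"tx":-0.002,"ty":0.007,"tz":0.005,"ax":-0.8,"ay":-0.4,"az":0.5},{"tx":-0.002,"ty":0.007,"tz":0.01,"ax":-0.8,"ay":-0.4,"az":0.4},{"tx":0,"ty":0,"tz":0.015,"ax":0,"ay":0,"az":0},{"tx":0,"ty":0,"tz":0.02,"ax":0,"ay":0,"az":0},{"tx":0,"ty":0,"tz":0.02,"ax":0,"ay":0,"az":0},{"tx":0,"ty":0,"tz":0.015,"ax":0,"ay":0,"az":0},{"tx":0,"ty":0,"tz":0.008,"ax":0,"ay":0,"az":0},{"tx":0,"ty":0,"tz":0.003,"ax":0,"ay":0,"az":0},{"tx":0,"ty":0,"tz":0,"ax":0,"ay":0,"az":0}]}}

```text
time: 17.05
position: [0.542, 0.2336, 0.0305]
tool_rot: [-0.24, 0.932, 0.264, -0.07]
ft_force: [0.2, 0.8, 0.6]
opening: 0.0854
```

```bash
python3 - <<'E'
from h import *
C1=np.array([.5445,.2345,.03])
im,d=rest_fit('scene',C1);save('scene11',im[180:330,190:390],3.9)
p,r=gpose(C1,.008,30)
plan(p,r,1)
E
```

```text
scene 754 0.0602 ((545.4257202148438, 237.20980834960938), (148.27662658691406, 42.159847259521484), 30.194046020507812)
t 17.1 p [0.5424 0.2337 0.031 ] F [ 0.1  0.3 -0.4] open 0.0853 d_world [ 0.0001  0.0042 -0.0079] rv [1.08 0.69 0.72] tool shift [0.0023 0.0007 0.0087]
0 t [0.0023 0.0007 0.0087] a [1.08 0.69 0.72]
j [ 0.15  0.91 -0.55  1.66 -0.07  0.82 -1.21]
```

View pics/scene11.png

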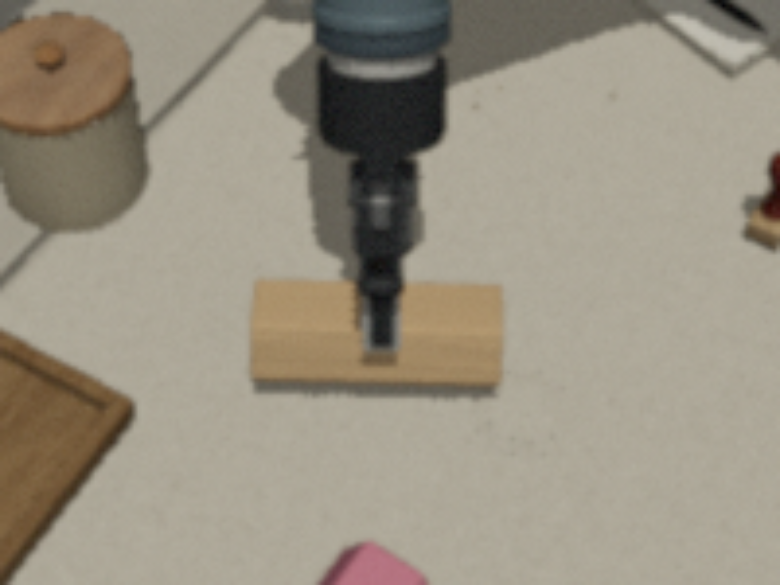

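Emit:
{"fn": "send_rows", "kwargs": {"commands": [{"tx":0.001,"ty":0,"tz":0.003,"ax":0.5,"ay":0.4,"az":0.3},{"tx":0.001,"ty":0,"tz":0.003,"ax":0.5,"ay":0.3,"az":0.3},{"tx":0,"ty":0,"tz":0.002,"ax":0,"ay":0,"az":0},{"tx":0,"ty":0,"tz":0.001,"ax":0,"ay":0,"az":0},{"tx":0,"ty":0,"tz":0,"ax":0,"ay":0,"az":0},{"tx":0,"ty":0,"tz":0,"ax":0,"ay":0,"az":0},{"tx":0,"ty":0,"tz":0,"ax":0,"ay":0,"az":0},{"tx":0,"ty":0,"tz":0,"ax":0,"ay":0,"az":0},{"tx":0,"ty":0,"tz":0,"ax":0,"ay":0,"az":0},{"tx":0,"ty":0,"tz":0,"ax":0,"ay":0,"az":0}]}}

```text
time: 17.93
position: [0.5459, 0.2369, 0.025]
tool_rot: [-0.249, 0.932, 0.255, -0.064]
ft_force: [0.4, -0.7, 0.3]
opening: 0.0855
```

Emit:
{"fn": "send_rows", "kwargs": {"commands": [{"tx":0,"ty":0,"tz":0,"ax":0,"ay":0,"az":0},{"tx":0,"ty":0,"tz":0,"ax":0,"ay":0,"az":0},{"tx":0,"ty":0,"tz":0,"ax":0,"ay":0,"az":0},{"tx":0,"ty":0,"tz":0,"ax":0,"ay":0,"az":0},{"tx":0,"ty":0,"tz":0,"ax":0,"ay":0,"az":0},{"tx":0,"ty":0,"tz":0,"ax":0,"ay":0,"az":0},{"tx":0,"ty":0,"tz":0,"ax":0,"ay":0,"az":0},{"tx":0,"ty":0,"tz":0,"ax":0,"ay":0,"az":0},{"tx":0,"ty":0,"tz":0,"ax":0,"ay":0,"az":0},{"tx":0,"ty":0,"tz":0,"ax":0,"ay":0,"az":0}], "claw": 0.6, "squeeze": 30}}

```text
time: 18.77
position: [0.5454, 0.2387, 0.0262]
tool_rot: [-0.25, 0.932, 0.255, -0.064]
ft_force: [-0.1, -0.4, 0.6]
opening: 0.0595
```

```bash
python3 - <<'E'
from h import *
C1=np.array([.5445,.2345,.03])
im,d=rest_fit('scene',C1);save('scene12',im[180:330,190:390],3.9)
p,r=gpose(C1,.008,30)
plan(p,r,1)
E
```

```text
scene 801 0.0602 ((550.542236328125, 230.03826904296875), (152.19882202148438, 80.0694808959961), 39.8806266784668)
t 18.82 p [0.5454 0.2387 0.0262] F [ 0.3  0.1 -0.1] open 0.0596 d_world [-0.0029 -0.0008 -0.0032] rv [ 0.1  -0.44  0.08] tool shift [-0.0029  0.0009  0.0031]
0 t [-0.0029  0.0009  0.0031] a [ 0.1  -0.44  0.08]
j [ 0.16  0.93 -0.56  1.66 -0.09  0.8  -1.2 ]
```

View pics/scene12.png

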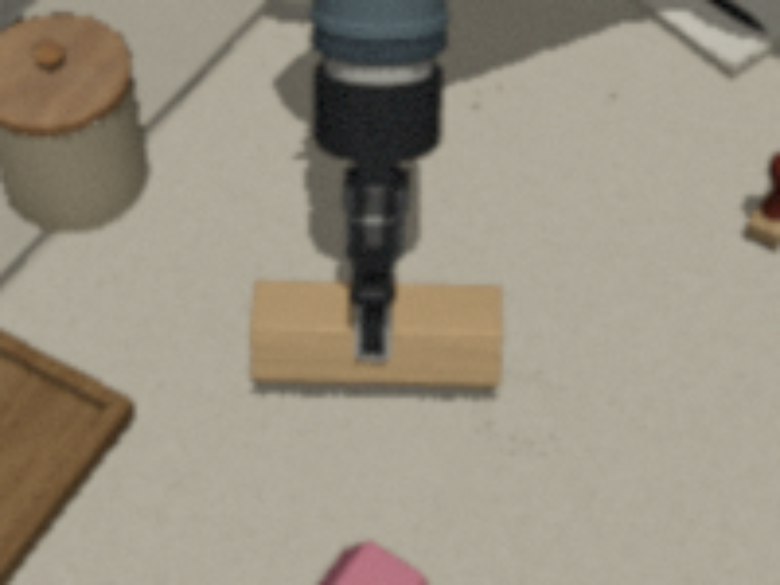

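Emit:
{"fn": "send_rows", "kwargs": {"commands": [{"tx":0,"ty":-0.0015,"tz":0.0001,"ax":-3,"ay":0,"az":0},{"tx":0,"ty":-0.0015,"tz":0.0001,"ax":-3,"ay":0,"az":0},{"tx":0,"ty":-0.0015,"tz":0.0001,"ax":-3,"ay":0,"az":0},{"tx":0,"ty":-0.0015,"tz":0.0001,"ax":-3,"ay":0,"az":0},{"tx":0,"ty":-0.0015,"tz":0.0001,"ax":-3,"ay":0,"az":0},{"tx":0,"ty":-0.0015,"tz":0.0001,"ax":-3,"ay":0,"az":0},{"tx":0,"ty":-0.0015,"tz":0.0001,"ax":-3,"ay":0,"az":0},{"tx":0,"ty":-0.0015,"tz":0.0001,"ax":-3,"ay":0,"az":0},{"tx":0,"ty":-0.0015,"tz":0.0001,"ax":-3,"ay":0,"az":0},{"tx":0,"ty":-0.0015,"tz":0.0001,"ax":-3,"ay":0,"az":0}]}}

```text
time: 19.65
position: [0.5382, 0.2504, 0.0304]
tool_rot: [0.007, 0.966, 0.26, 0.007]
ft_force: [-0.5, -0.4, -3.4]
opening: 0.0595
```

```bash
python3 - <<'E'
from h import *
# pivot left lower edge world from start pose
rot=Rq([-.25,.932,.255,-.064]); p0=np.array([.5454,.2387,.0262]); piv=p0+rot.apply([0,0,.0302]); print('piv',piv)
r=Rt(30.5,0); plan(piv-r.apply([0,0,.0302]),r,1)
r=Rt(30.5,-30); plan(piv-r.apply([0,0,.0302]),r,1)
E
```

```text
piv [5.37948586e-01 2.51784266e-01 2.14131538e-05]
t 19.65 p [0.5382 0.2504 0.0304] F [-0.5 -0.4 -3.4] open 0.0595 d_world [-0.0003  0.0014 -0.0002] rv [ 0.99 -0.51 -0.35] tool shift [ 0.0005 -0.0014  0.0001]
0 t [ 0.0005 -0.0014  0.0001] a [ 0.99 -0.51 -0.35]
j [-0.4   0.72 -0.16  1.8   0.21  0.63 -1.74]
t 19.65 p [0.5382 0.2504 0.0304] F [-0.5 -0.4 -3.4] open 0.0595 d_world [-0.0079  0.0144 -0.0042] rv [-29.01  -0.4   -0.48] tool shift [ 0.0004 -0.0165  0.0039]
0 t [ 0.0004 -0.0165  0.0039] a [-29.01  -0.4   -0.48]
j [-0.4   0.72 -0.16  1.8   0.21  0.63 -1.74]
```

Emit:
{"fn": "send_rows", "kwargs": {"commands": [{"tx":0,"ty":-0.0018,"tz":0.0001,"ax":-3.1,"ay":0,"az":0},{"tx":0,"ty":-0.0018,"tz":0.0001,"ax":-3.1,"ay":0,"az":0},{"tx":0,"ty":-0.0018,"tz":0.0001,"ax":-3.1,"ay":0,"az":0},{"tx":0,"ty":-0.0018,"tz":0.0001,"ax":-3.1,"ay":0,"az":0},{"tx":0,"ty":-0.0018,"tz":0.0001,"ax":-3.1,"ay":0,"az":0},{"tx":0,"ty":-0.0018,"tz":0.0001,"ax":-3.1,"ay":0,"az":0},{"tx":0,"ty":-0.0018,"tz":0.0001,"ax":-3.1,"ay":0,"az":0},{"tx":0,"ty":-0.0018,"tz":0.0001,"ax":-3.1,"ay":0,"az":0},{"tx":0,"ty":-0.0016,"tz":0.0001,"ax":-2.8,"ay":0,"az":0},{"tx":0,"ty":0,"tz":0,"ax":0,"ay":0,"az":0}]}}

```text
time: 20.48
position: [0.5299, 0.2647, 0.0263]
tool_rot: [0.252, 0.931, 0.253, 0.074]
ft_force: [0.2, -0.3, 4.0]
opening: 0.0593
```

```bash
python3 - <<'E'
from h import *
rot=Rq([-.25,.932,.255,-.064]); p0=np.array([.5454,.2387,.0262]); piv=p0+rot.apply([0,0,.0302])
C2=np.array([.528,.265,.03])
im,d=rest_fit('top',C2); save('top13',im[130:310,130:370],3.3)
r=Rt(30.5,-30); plan(piv-r.apply([0,0,.0302]),r,1)
E
```

```text
top 436 0.0587 ((528.3563842773438, 261.2397155761719), (149.5457763671875, 52.05936050415039), 29.175323486328125)
t 20.53 p [0.5299 0.2647 0.0263] F [-0.5  0.   2.7] open 0.0593 d_world [ 0.0004  0.0001 -0.0002] rv [ 0.25 -0.59 -0.29] tool shift [ 0.0004 -0.      0.0002]
0 t [ 0.0004 -0.      0.0002] a [ 0.25 -0.59 -0.29]
j [-0.98  0.83  0.22  1.79  0.52  0.76 -2.28]
```

View pics/top13.png

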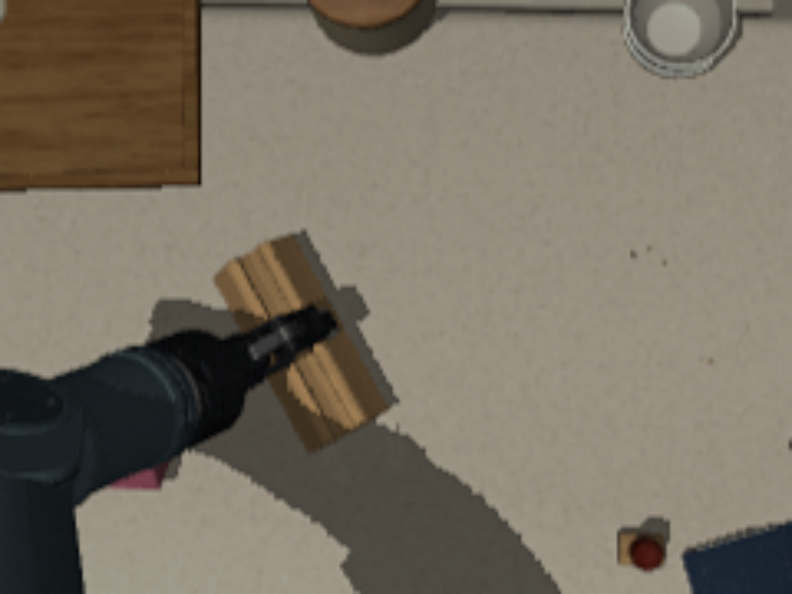

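Emit:
{"fn": "send_rows", "kwargs": {"commands": [{"tx":0,"ty":0,"tz":0,"ax":0,"ay":0,"az":0},{"tx":0,"ty":0,"tz":0,"ax":0,"ay":0,"az":0},{"tx":0,"ty":0,"tz":0,"ax":0,"ay":0,"az":0},{"tx":0,"ty":0,"tz":0,"ax":0,"ay":0,"az":0},{"tx":0,"ty":0,"tz":-0.005,"ax":0,"ay":0,"az":0},{"tx":0,"ty":0,"tz":-0.015,"ax":0,"ay":0,"az":0},{"tx":0,"ty":0,"tz":-0.025,"ax":0,"ay":0,"az":0},{"tx":0,"ty":0,"tz":-0.03,"ax":0,"ay":0,"az":0},{"tx":0,"ty":0,"tz":-0.03,"ax":0,"ay":0,"az":0},{"tx":0,"ty":0,"tz":-0.03,"ax":0,"ay":0,"az":0}], "claw": 0}}

```text
time: 21.37
position: [0.4926, 0.316, 0.1437]
tool_rot: [0.252, 0.933, 0.249, 0.068]
ft_force: [0.1, -0.2, -0.1]
opening: 0.0852
```

```bash
python3 - <<'E'
from h import *
# pen from the initial pictures
for n in ['top','scene']:
    z=np.load('/tmp/%s1.npz'%n); im=z['im'].astype(int); W=cloud(n,z['d'])
    m=(abs(W[...,0]-.506)<.08)&(abs(W[...,1]+.163)<.06)&(im.sum(-1)<190)
    P=W[m]; ys,xs=np.nonzero(m); print(n,m.sum(),xs.min(),xs.max(),ys.min(),ys.max(),np.nanmedian(P[:,2]))
    c,f,Rm,t=cal(n)
    # project pixels to plane z=.018
    ray=np.stack([(xs-c['cx'])/f,(ys-c['cy'])/f,np.ones(len(xs))],-1)@Rm; o=-Rm.T@t
    Q=o+ray*((.019-o[2])/ray[:,2])[:,None]
    print(cv2.minAreaRect((Q[:,:2]*1000).astype(np.float32)), Q.mean(0)); np.save('/tmp/pm_'+n,Q)
    save('pen_'+n,z['im'][210:285,360:430] if n=='top' else z['im'][150:205,335:410],8)
p,r,o=st(); plan([.505,-.163,.15],Rt(0,0),20)
E
```

```text
top 211 370 402 216 268 0.020663678007784868
((520.5792846679688, -144.2346649169922), (46.75621032714844, 133.3272705078125), 70.99080657958984) [ 0.51481336 -0.15473105  0.019     ]
scene 72 352 383 165 186 0.02181614893976998
((519.1669921875, -160.78892517089844), (8.184158325195312, 118.82518005371094), 73.47293853759766) [ 0.51604805 -0.15952249  0.019     ]
t 21.37 p [0.4926 0.316  0.1437] F [ 0.1 -0.2 -0.1] open 0.0852 d_world [ 0.0124 -0.479   0.0063] rv [29.58 -7.97 29.18] tool shift [-0.2281  0.3672  0.2069]
0 t [-0.0114  0.0184  0.0103] a [ 1.48 -0.4   1.46]
1 t [-0.0109  0.0189  0.0099] a [ 1.48 -0.4   1.46]
2 t [-0.0103  0.0194  0.0095] a [ 1.48 -0.4   1.46]
3 t [-0.0097  0.0199  0.0091] a [ 1.48 -0.4   1.46]
4 t [-0.0092  0.0204  0.0086] a [ 1.48 -0.4   1.46]
5 t [-0.0086  0.0208  0.0082] a [ 1.48 -0.4   1.46]
6 t [-0.008   0.0212  0.0077] a [ 1.48 -0.4   1.46]
7 t [-0.0074  0.0216  0.0072] a [ 1.48 -0.4   1.46]
8 t [-0.0068  0.022   0.0067] a [ 1.48 -0.4   1.46]
9 t [-0.0062  0.0223  0.0061] a [ 1.48 -0.4   1.46]
10 t [-0.0056  0.0226  0.0056] a [ 1.48 -0.4   1.46]
11 t [-0.0049  0.0229  0.005 ] a [ 1.48 -0.4   1.46]
12 t [-0.0043  0.0231  0.0045] a [ 1.48 -0.4   1.46]
13 t [-0.0037  0.0233  0.0039] a [ 1.48 -0.4   1.46]
14 t [-0.0031  0.0235  0.0033] a [ 1.48 -0.4   1.46]
15 t [-0.0025  0.0237  0.0027] a [ 1.48 -0.4   1.46]
16 t [-0.0018  0.0238  0.0021] a [ 1.48 -0.4   1.46]
17 t [-0.0012  0.0239  0.0015] a [ 1.48 -0.4   1.46]
18 t [-0.0006  0.0239  0.0009] a [ 1.48 -0.4   1.46]
19 t [0.     0.024  0.0003] a [ 1.48 -0.4   1.46]
j [-1.05  0.65  0.18  1.73  0.45  1.02 -2.23]
```

View pics/pen_top.png

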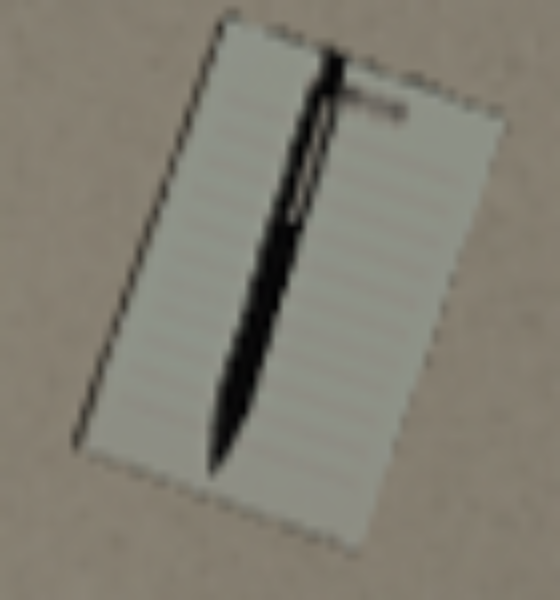

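View pics/pen_scene.png

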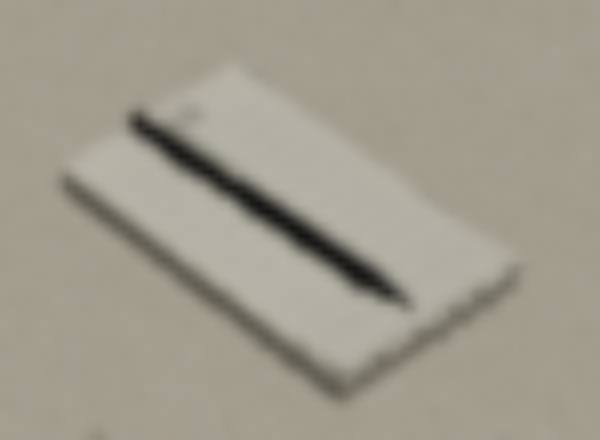

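```bash
python3 - <<'E'
from h import *
def bp(n,u,v,z):
    c,f,Rm,t=cal(n); o=-Rm.T@t; r=Rm.T@np.array([(u-c['cx'])/f,(v-c['cy'])/f,1]); return o+r*(z-o[2])/r[2]
for n,a,b in [('top',(401.6,216.6),(386.4,268.6)),('scene',(351.8,164.6),(386,187.6))]:
    A=bp(n,*a,.018);B=bp(n,*b,.018); d=A-B; print(n,A.round(4),B.round(4),((A+B)/2).round(4),np.linalg.norm(d).round(4),np.degrees(np.arctan2(d[1],d[0])).round(2))
C2=np.array([.527,.265,.03])
im,d=rest_fit('top',C2); save('top14',im[130:310,130:370],3.3)
im,d=rest_fit('scene',C2)
plan([.505,-.163,.16],Rt(-15,0),14)
E
```

```text
top [ 0.5783 -0.179   0.018 ] [ 0.4499 -0.1417  0.018 ] [ 0.5141 -0.1604  0.018 ] 0.1337 -16.19
scene [ 0.5778 -0.1801  0.018 ] [ 0.4526 -0.1437  0.018 ] [ 0.5152 -0.1619  0.018 ] 0.1304 -16.22
top 522 0.0587 ((525.8816528320312, 266.20404052734375), (148.7406005859375, 42.60429763793945), 30.558385848999023)
scene 0 nan ((0.0, 0.0), (0.0, 0.0), 0.0)
t 21.47 p [0.4937 0.3211 0.1463] F [-0.2  0.9  0.4] open 0.0854 d_world [ 0.0113 -0.4841  0.0137] rv [ 28.21 -12.3   43.96] tool shift [-0.2333  0.3753  0.1985]
0 t [-0.0167  0.0268  0.0142] a [ 2.02 -0.88  3.14]
1 t [-0.0149  0.0282  0.0135] a [ 2.02 -0.88  3.14]
2 t [-0.0132  0.0294  0.0127] a [ 2.02 -0.88  3.14]
3 t [-0.0113  0.0305  0.0118] a [ 2.02 -0.88  3.14]
4 t [-0.0095  0.0315  0.0109] a [ 2.02 -0.88  3.14]
5 t [-0.0076  0.0323  0.0099] a [ 2.02 -0.88  3.14]
6 t [-0.0056  0.033   0.0088] a [ 2.02 -0.88  3.14]
7 t [-0.0037  0.0335  0.0077] a [ 2.02 -0.88  3.14]
8 t [-0.0017  0.0339  0.0066] a [ 2.02 -0.88  3.14]
9 t [0.0002 0.0342 0.0054] a [ 2.02 -0.88  3.14]
10 t [0.0022 0.0343 0.0042] a [ 2.02 -0.88  3.14]
11 t [0.0041 0.0342 0.0029] a [ 2.02 -0.88  3.14]
12 t [0.006  0.034  0.0016] a [ 2.02 -0.88  3.14]
13 t [0.0079 0.0337 0.0003] a [ 2.02 -0.88  3.14]
j [-1.05  0.65  0.18  1.73  0.45  1.02 -2.23]
  return _methods._mean(a, axis=axis, dtype=dtype,
  ret = ret.dtype.type(ret / rcount)
```

View pics/top14.png

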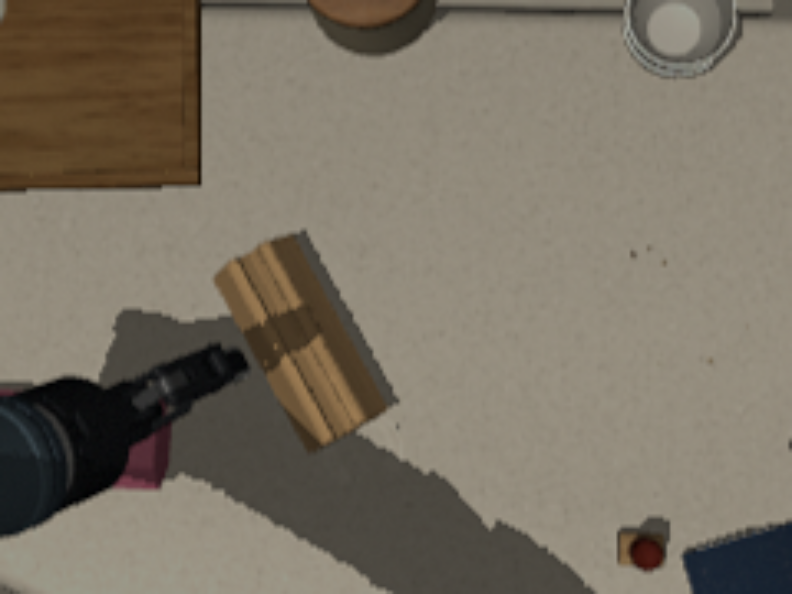

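Emit:
{"fn": "send_rows", "kwargs": {"commands": [{"tx":-0.017,"ty":0.027,"tz":0.014,"ax":2,"ay":-0.9,"az":3.1},{"tx":-0.015,"ty":0.028,"tz":0.013,"ax":2,"ay":-0.9,"az":3.1},{"tx":-0.013,"ty":0.029,"tz":0.012,"ax":2,"ay":-0.9,"az":3.1},{"tx":-0.011,"ty":0.03,"tz":0.011,"ax":2,"ay":-0.9,"az":3.1},{"tx":-0.009,"ty":0.031,"tz":0.01,"ax":2,"ay":-0.9,"az":3.1},{"tx":-0.007,"ty":0.032,"tz":0.009,"ax":2,"ay":-0.9,"az":3.1},{"tx":-0.005,"ty":0.033,"tz":0.008,"ax":2,"ay":-0.9,"az":3.1},{"tx":-0.003,"ty":0.033,"tz":0.007,"ax":2,"ay":-0.9,"az":3.1},{"tx":-0.001,"ty":0.033,"tz":0.006,"ax":2,"ay":-0.9,"az":3.1},{"tx":0,"ty":0.034,"tz":0.005,"ax":2,"ay":-0.9,"az":3.1}]}}

```text
time: 22.3
position: [0.5021, -0.0205, 0.1565]
tool_rot: [0.061, 0.998, -0.021, 0.02]
ft_force: [1.8, -0.5, 0.2]
opening: 0.0857
```

```bash
cat >> h.py <<'E'
PEN=np.array([.5145,-.161,.018]); PY=-16.2
E
python3 - <<'E'
from h import *
plan([*PEN[:2],.1],Rt(PY,0),8)
E
```

```text
t 22.3 p [ 0.5021 -0.0205  0.1565] F [ 1.8 -0.5  0.2] open 0.0857 d_world [ 0.0124 -0.1405 -0.0565] rv [ 6.59 -3.28 13.72] tool shift [0.0157 0.132  0.0736]
0 t [0.002  0.0165 0.0092] a [ 0.82 -0.41  1.71]
1 t [0.0025 0.0166 0.0089] a [ 0.82 -0.41  1.71]
2 t [0.0031 0.0166 0.0087] a [ 0.82 -0.41  1.71]
3 t [0.0036 0.0166 0.0084] a [ 0.82 -0.41  1.71]
4 t [0.0042 0.0166 0.0082] a [ 0.82 -0.41  1.71]
5 t [0.0047 0.0166 0.0079] a [ 0.82 -0.41  1.71]
6 t [0.0053 0.0166 0.0076] a [ 0.82 -0.41  1.71]
7 t [0.0059 0.0165 0.0073] a [ 0.82 -0.41  1.71]
j [-0.32  0.38  0.23  2.03  0.06  0.71 -1.77]
```

Emit:
{"fn": "send_rows", "kwargs": {"commands": [{"tx":0.002,"ty":0.02,"tz":0.009,"ax":0.9,"ay":-0.4,"az":1.8},{"tx":0.002,"ty":0.02,"tz":0.009,"ax":0.9,"ay":-0.4,"az":1.8},{"tx":0.003,"ty":0.02,"tz":0.009,"ax":0.9,"ay":-0.4,"az":1.8},{"tx":0.004,"ty":0.02,"tz":0.009,"ax":0.9,"ay":-0.4,"az":1.8},{"tx":0.004,"ty":0.018,"tz":0.008,"ax":0.9,"ay":-0.4,"az":1.8},{"tx":0.004,"ty":0.015,"tz":0.008,"ax":0.9,"ay":-0.4,"az":1.8},{"tx":0.003,"ty":0.008,"tz":0.005,"ax":0.5,"ay":-0.3,"az":1.2},{"tx":0,"ty":0,"tz":0,"ax":0,"ay":0,"az":0},{"tx":0,"ty":0,"tz":0,"ax":0,"ay":0,"az":0},{"tx":0,"ty":0,"tz":0,"ax":0,"ay":0,"az":0}]}}

```text
time: 23.13
position: [0.5029, -0.1726, 0.1083]
tool_rot: [0.005, 0.989, -0.147, 0.005]
ft_force: [-0.1, 0.9, -0.2]
opening: 0.0858
```

```bash
python3 - <<'E'
from h import *
C2=np.array([.527,.265,.03])
im,d=rest_fit('top',C2); np.savez('/tmp/top15.npz',im=im,d=d); save('top15',im[110:310,180:440],3)
im,d=rest_fit('scene',C2); np.savez('/tmp/scene15.npz',im=im,d=d); save('scene15',im[130:330,200:440],3.2)
plan([*PEN[:2],.05],Rt(PY,0),8)
E
```

```text
top 542 0.0588 ((525.9885864257812, 265.7646789550781), (149.08401489257812, 40.618621826171875), 30.061349868774414)
scene 645 0.0598 ((527.0540161132812, 266.9693298339844), (149.24490356445312, 41.58894348144531), 29.98879051208496)
t 23.23 p [ 0.5033 -0.1717  0.1085] F [0.1 0.2 0.2] open 0.0852 d_world [ 0.0112  0.0107 -0.0585] rv [ 0.49 -0.65 -0.61] tool shift [ 0.0069 -0.014   0.0585]
0 t [ 0.0009 -0.0018  0.0073] a [ 0.06 -0.08 -0.08]
1 t [ 0.0009 -0.0017  0.0073] a [ 0.06 -0.08 -0.08]
2 t [ 0.0009 -0.0017  0.0073] a [ 0.06 -0.08 -0.08]
3 t [ 0.0009 -0.0017  0.0073] a [ 0.06 -0.08 -0.08]
4 t [ 0.0009 -0.0017  0.0073] a [ 0.06 -0.08 -0.08]
5 t [ 0.0009 -0.0017  0.0073] a [ 0.06 -0.08 -0.08]
6 t [ 0.0009 -0.0017  0.0073] a [ 0.06 -0.08 -0.08]
7 t [ 0.001  -0.0017  0.0073] a [ 0.06 -0.08 -0.08]
j [ 0.07  0.51  0.21  1.96 -0.15  0.67 -1.49]
```

View pics/scene15.png

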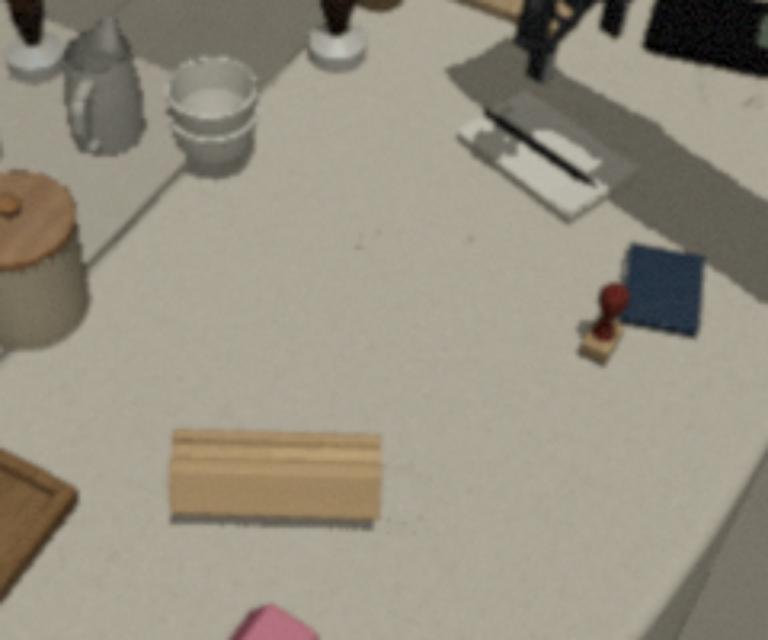

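View pics/top15.png

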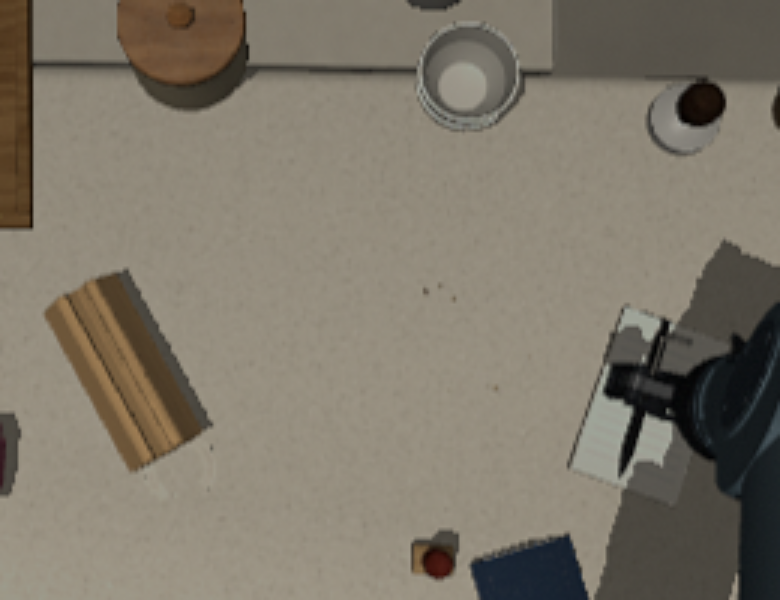

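Emit:
{"fn": "send_rows", "kwargs": {"commands": [{"tx":0.002,"ty":-0.005,"tz":0.005,"ax":0.2,"ay":-0.2,"az":-0.2},{"tx":0.002,"ty":-0.005,"tz":0.01,"ax":0.2,"ay":-0.2,"az":-0.2},{"tx":0.003,"ty":-0.004,"tz":0.015,"ax":0.1,"ay":-0.2,"az":-0.2},{"tx":0,"ty":0,"tz":0.02,"ax":0,"ay":0,"az":0},{"tx":0,"ty":0,"tz":0.015,"ax":0,"ay":0,"az":0},{"tx":0,"ty":0,"tz":0.008,"ax":0,"ay":0,"az":0},{"tx":0,"ty":0,"tz":0.003,"ax":0,"ay":0,"az":0},{"tx":0,"ty":0,"tz":0,"ax":0,"ay":0,"az":0},{"tx":0,"ty":0,"tz":0,"ax":0,"ay":0,"az":0},{"tx":0,"ty":0,"tz":0,"ax":0,"ay":0,"az":0}], "claw": 0.5, "squeeze": 20}}

```text
time: 24.07
position: [0.5199, -0.149, 0.0278]
tool_rot: [-0.003, 0.991, -0.133, 0.002]
ft_force: [0.5, -0.2, 0.1]
opening: 0.0428
```

```bash
python3 - <<'E'
from h import *
im,d=ctrl.grab_frame('scene'); save('scene16',im[130:230,310:440],6)
im,d=ctrl.grab_frame('top'); save('top16',im[190:290,350:460],6)
plan([*PEN[:2],.016],Rt(PY,0),1)
E
```

```text
t 24.17 p [ 0.5201 -0.1493  0.028 ] F [0.9 0.2 0.5] open 0.0428 d_world [-0.0056 -0.0117 -0.012 ] rv [-0.37 -0.2   0.92] tool shift [-0.0024  0.0129  0.0119]
0 t [-0.0024  0.0129  0.0119] a [-0.37 -0.2   0.92]
j [ 0.08  0.67  0.15  1.95 -0.2   0.53 -1.46]
```

View pics/scene16.png

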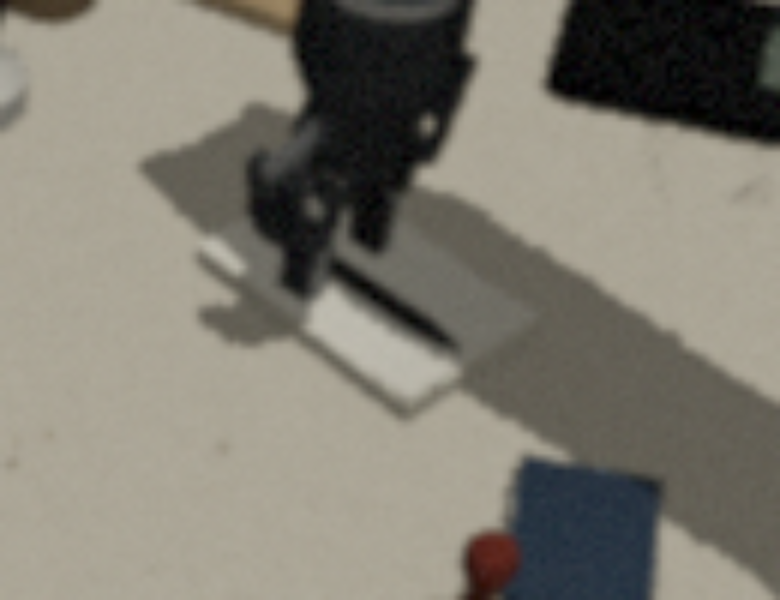

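View pics/top16.png

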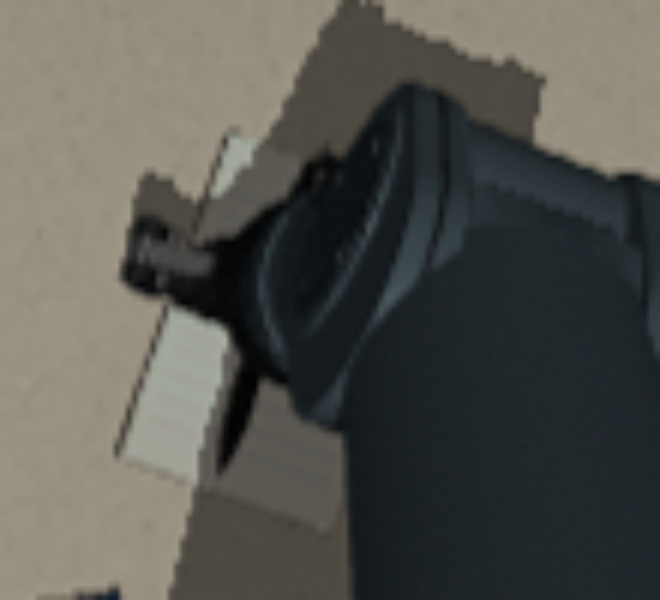

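Emit:
{"fn": "send_rows", "kwargs": {"commands": [{"tx":0,"ty":0.003,"tz":0,"ax":0,"ay":0,"az":0.3},{"tx":-0.001,"ty":0.003,"tz":0,"ax":0,"ay":0,"az":0.3},{"tx":-0.001,"ty":0.002,"tz":0,"ax":0,"ay":0,"az":0},{"tx":0,"ty":0.001,"tz":0,"ax":0,"ay":0,"az":0},{"tx":0,"ty":0.0,"tz":0,"ax":0,"ay":0,"az":0},{"tx":0,"ty":0,"tz":0,"ax":0,"ay":0,"az":0},{"tx":0,"ty":0,"tz":0,"ax":0,"ay":0,"az":0},{"tx":0,"ty":0,"tz":0,"ax":0,"ay":0,"az":0},{"tx":0,"ty":0,"tz":0,"ax":0,"ay":0,"az":0},{"tx":0,"ty":0,"tz":0,"ax":0,"ay":0,"az":0}]}}

```text
time: 25.0
position: [0.5164, -0.1595, 0.0301]
tool_rot: [-0.003, 0.99, -0.139, 0.004]
ft_force: [-0.7, -0.5, 0.7]
opening: 0.0431
```

```bash
python3 - <<'E'
from h import *
plan([*PEN[:2],.016],Rt(PY,0),1)
E
```

```text
t 25.0 p [ 0.5164 -0.1595  0.0301] F [-0.7 -0.5  0.7] open 0.0431 d_world [-0.0019 -0.0015 -0.0141] rv [-0.37 -0.41  0.17] tool shift [-0.0015  0.002   0.014 ]
0 t [-0.0015  0.002   0.014 ] a [-0.37 -0.41  0.17]
j [ 0.1   0.66  0.16  1.95 -0.2   0.53 -1.45]
```

Emit:
{"fn": "send_rows", "kwargs": {"commands": [{"tx":-0.0005,"ty":0.001,"tz":0.004,"ax":-0.2,"ay":-0.2,"az":0},{"tx":-0.0005,"ty":0.0005,"tz":0.004,"ax":0,"ay":0,"az":0},{"tx":0,"ty":0,"tz":0.003,"ax":0,"ay":0,"az":0},{"tx":0,"ty":0,"tz":0.002,"ax":0,"ay":0,"az":0},{"tx":0,"ty":0,"tz":0.001,"ax":0,"ay":0,"az":0},{"tx":0,"ty":0,"tz":0,"ax":0,"ay":0,"az":0},{"tx":0,"ty":0,"tz":0,"ax":0,"ay":0,"az":0},{"tx":0,"ty":0,"tz":0,"ax":0,"ay":0,"az":0},{"tx":0,"ty":0,"tz":0,"ax":0,"ay":0,"az":0},{"tx":0,"ty":0,"tz":0,"ax":0,"ay":0,"az":0}]}}

```text
time: 25.83
position: [0.5148, -0.1603, 0.014]
tool_rot: [-0.001, 0.99, -0.139, 0.001]
ft_force: [-1.2, 0.6, 0.2]
opening: 0.0431
```

```bash
python3 - <<'E'
from h import *
im,d=ctrl.grab_frame('scene'); save('scene17',im[130:230,310:440],6)
plan([*PEN[:2],.016],Rt(PY,0),1)
E
```

```text
t 25.88 p [ 0.5148 -0.1603  0.014 ] F [ 0.2 -0.3 -0.2] open 0.0431 d_world [-0.0003 -0.0007  0.002 ] rv [-0.15 -0.14  0.21] tool shift [-0.0001  0.0007 -0.002 ]
0 t [-0.0001  0.0007 -0.002 ] a [-0.15 -0.14  0.21]
j [ 0.1   0.69  0.15  1.95 -0.2   0.51 -1.45]
```

View pics/scene17.png

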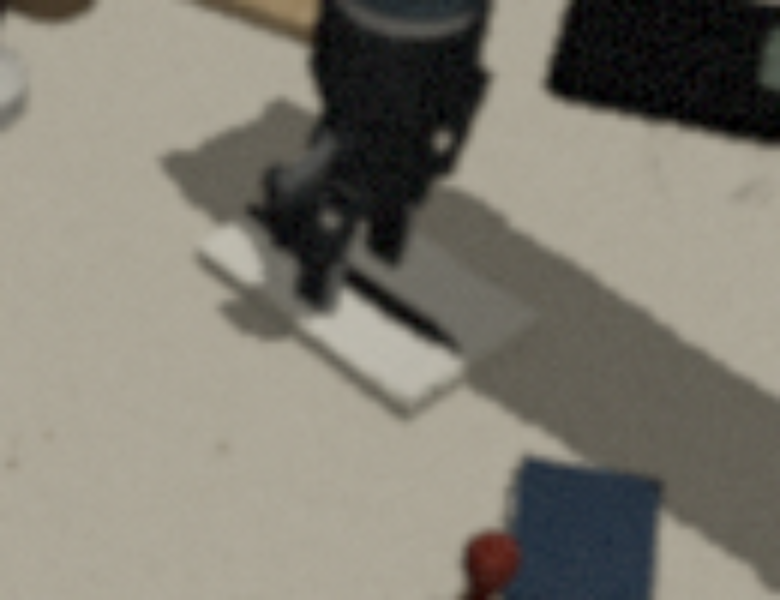

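Emit:
{"fn": "send_rows", "kwargs": {"commands": [{"tx":0,"ty":0.0005,"tz":-0.001,"ax":0,"ay":0,"az":0},{"tx":0,"ty":0,"tz":0,"ax":0,"ay":0,"az":0},{"tx":0,"ty":0,"tz":0,"ax":0,"ay":0,"az":0},{"tx":0,"ty":0,"tz":0,"ax":0,"ay":0,"az":0},{"tx":0,"ty":0,"tz":0,"ax":0,"ay":0,"az":0},{"tx":0,"ty":0,"tz":0,"ax":0,"ay":0,"az":0},{"tx":0,"ty":0,"tz":0,"ax":0,"ay":0,"az":0},{"tx":0,"ty":0,"tz":0,"ax":0,"ay":0,"az":0},{"tx":0,"ty":0,"tz":0,"ax":0,"ay":0,"az":0},{"tx":0,"ty":0,"tz":0,"ax":0,"ay":0,"az":0}], "claw": 1, "squeeze": 25}}

```text
time: 26.72
position: [0.5148, -0.1609, 0.0154]
tool_rot: [-0.001, 0.99, -0.139, 0.002]
ft_force: [0.1, -0.3, -0.3]
opening: 0.0089
```

```bash
python3 - <<'E'
from h import *
plan([*PEN[:2],.016],Rt(PY,0),1)
E
```

```text
t 26.72 p [ 0.5148 -0.1609  0.0154] F [ 0.1 -0.3 -0.3] open 0.0089 d_world [-0.0003 -0.0001  0.0006] rv [-0.15 -0.17  0.2 ] tool shift [-0.0003  0.0002 -0.0006]
0 t [-0.0003  0.0002 -0.0006] a [-0.15 -0.17  0.2 ]
j [ 0.1   0.69  0.15  1.95 -0.2   0.51 -1.45]
```

Gripped on the pen (8.9 mm). Lift and check it.

Emit:
{"fn": "send_rows", "kwargs": {"commands": [{"tx":0,"ty":0,"tz":-0.005,"ax":0,"ay":0,"az":0},{"tx":0,"ty":0,"tz":-0.012,"ax":0,"ay":0,"az":0},{"tx":0,"ty":0,"tz":-0.02,"ax":0,"ay":0,"az":0},{"tx":0,"ty":0,"tz":-0.025,"ax":0,"ay":0,"az":0},{"tx":0,"ty":0,"tz":-0.025,"ax":0,"ay":0,"az":0},{"tx":0,"ty":0,"tz":-0.02,"ax":0,"ay":0,"az":0},{"tx":0,"ty":0,"tz":-0.012,"ax":0,"ay":0,"az":0},{"tx":0,"ty":0,"tz":-0.005,"ax":0,"ay":0,"az":0},{"tx":0,"ty":0,"tz":0,"ax":0,"ay":0,"az":0},{"tx":0,"ty":0,"tz":0,"ax":0,"ay":0,"az":0}]}}

```text
time: 27.55
position: [0.514, -0.1614, 0.1516]
tool_rot: [-0.001, 0.99, -0.14, 0.003]
ft_force: [-0.3, 0.2, -1.0]
opening: 0.0086
```

```bash
cat >> h.py <<'E'
C2=np.array([.5265,.2664,.03]); Y2=30.1
E
python3 - <<'E'
from h import *
im,d=ctrl.grab_frame('scene'); save('scene18',im[80:230,290:460],4.5)
plan([*C2[:2],.14],Rt(Y2,0),13)
E
```

```text
t 27.6 p [ 0.5139 -0.1614  0.1513] F [ 0.4 -0.4  0.6] open 0.0091 d_world [ 0.0126  0.4278 -0.0113] rv [ -0.07  -0.34 -46.16] tool shift [-0.1063 -0.4146  0.0122]
0 t [-0.0082 -0.0319  0.0009] a [-0.01 -0.03 -3.55]
1 t [-0.0062 -0.0323  0.0009] a [-0.01 -0.03 -3.55]
2 t [-0.0042 -0.0327  0.0009] a [-0.01 -0.03 -3.55]
3 t [-0.0021 -0.0329  0.0009] a [-0.01 -0.03 -3.55]
4 t [-0.0001 -0.0329  0.0009] a [-0.01 -0.03 -3.55]
5 t [ 0.0019 -0.0329  0.0009] a [-0.01 -0.03 -3.55]
6 t [ 0.004  -0.0327  0.0009] a [-0.01 -0.03 -3.55]
7 t [ 0.006  -0.0324  0.0009] a [-0.01 -0.03 -3.55]
8 t [ 0.008  -0.0319  0.0009] a [-0.01 -0.03 -3.55]
9 t [ 0.0099 -0.0314  0.0009] a [-0.01 -0.03 -3.55]
10 t [ 0.0119 -0.0307  0.0009] a [-0.01 -0.03 -3.55]
11 t [ 0.0137 -0.0299  0.0009] a [-0.01 -0.03 -3.55]
12 t [ 0.0156 -0.029   0.0009] a [-0.01 -0.03 -3.55]
j [ 0.05  0.46  0.22  1.92 -0.14  0.78 -1.5 ]
```

View pics/scene18.png

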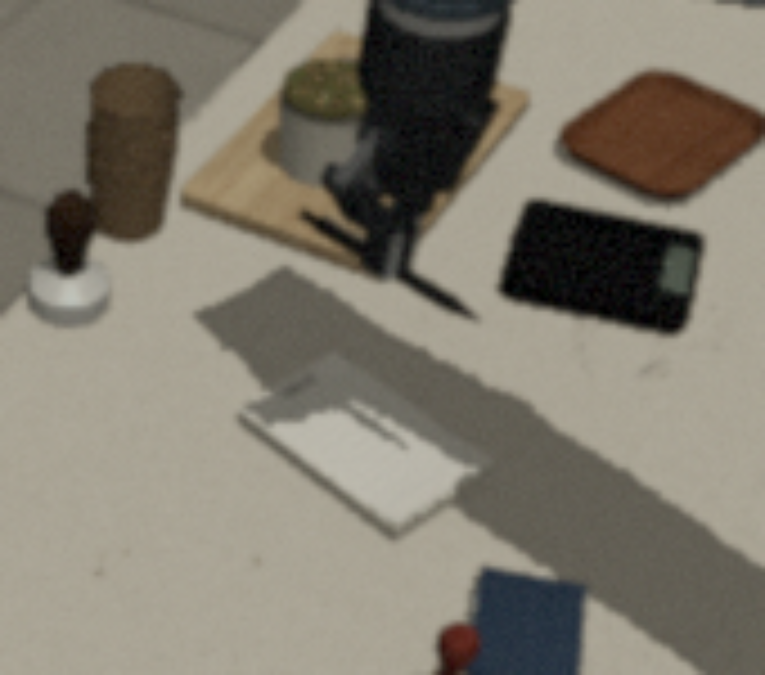

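Emit:
{"fn": "send_rows", "kwargs": {"commands": [{"tx":-0.008,"ty":-0.032,"tz":0,"ax":0,"ay":0,"az":-3.5},{"tx":-0.006,"ty":-0.032,"tz":0,"ax":0,"ay":0,"az":-3.5},{"tx":-0.004,"ty":-0.033,"tz":0,"ax":0,"ay":0,"az":-3.5},{"tx":-0.002,"ty":-0.033,"tz":0,"ax":0,"ay":0,"az":-3.5},{"tx":0,"ty":-0.033,"tz":0,"ax":0,"ay":0,"az":-3.5},{"tx":0.002,"ty":-0.033,"tz":0,"ax":0,"ay":0,"az":-3.5},{"tx":0.004,"ty":-0.033,"tz":0,"ax":0,"ay":0,"az":-3.5},{"tx":0.006,"ty":-0.032,"tz":0,"ax":0,"ay":0,"az":-3.5},{"tx":0.008,"ty":-0.032,"tz":0,"ax":0,"ay":0,"az":-3.5},{"tx":0.01,"ty":-0.031,"tz":0,"ax":0,"ay":0,"az":-3.5}]}}

```text
time: 28.43
position: [0.5177, 0.17, 0.1404]
tool_rot: [0.002, 0.986, 0.169, -0.006]
ft_force: [1.0, 0.2, 0.4]
opening: 0.0088
```

```bash
python3 - <<'E'
from h import *
ctrl.grab_frame('top')
plan([*C2[:2],.14],Rt(Y2,0),4)
E
```

```text
t 28.48 p [0.5171 0.1792 0.1404] F [-0.1  7.8  0.5] open 0.0089 d_world [ 0.0094  0.0872 -0.0004] rv [-0.21  0.61 -9.89] tool shift [ 0.039  -0.0786  0.0002]
0 t [ 0.0097 -0.0196  0.    ] a [-0.05  0.15 -2.47]
1 t [ 0.0106 -0.0192  0.    ] a [-0.05  0.15 -2.47]
2 t [ 0.0114 -0.0187  0.0001] a [-0.05  0.15 -2.47]
3 t [ 0.0122 -0.0182  0.0001] a [-0.05  0.15 -2.47]
j [-0.42  0.49  0.    1.88 -0.01  0.79 -1.63]
```

Emit:
{"fn": "send_rows", "kwargs": {"commands": [{"tx":0.007,"ty":-0.016,"tz":0,"ax":0,"ay":0.1,"az":-2},{"tx":0.009,"ty":-0.017,"tz":0,"ax":0,"ay":0.1,"az":-2},{"tx":0.008,"ty":-0.016,"tz":0,"ax":0,"ay":0.1,"az":-2},{"tx":0.006,"ty":-0.011,"tz":0,"ax":0,"ay":0.1,"az":-1.5},{"tx":0.004,"ty":-0.006,"tz":0,"ax":0,"ay":0.1,"az":-1},{"tx":0.002,"ty":-0.003,"tz":0,"ax":0,"ay":0,"az":-0.5},{"tx":0,"ty":0,"tz":0,"ax":0,"ay":0,"az":0},{"tx":0,"ty":0,"tz":0,"ax":0,"ay":0,"az":0},{"tx":0,"ty":0,"tz":0,"ax":0,"ay":0,"az":0},{"tx":0,"ty":0,"tz":0,"ax":0,"ay":0,"az":0}]}}

```text
time: 29.32
position: [0.5194, 0.261, 0.1349]
tool_rot: [-0.0, 0.966, 0.258, -0.006]
ft_force: [0.2, -0.0, -0.4]
opening: 0.0086
```

```bash
python3 - <<'E'
from h import *
im,d=ctrl.grab_frame('top'); save('top19',im[160:290,140:320],4.2)
im,d=ctrl.grab_frame('scene'); save('scene19',im[180:330,190:390],3.9)
plan([*C2[:2],.1],Rt(Y2,0),4)
E
```

```text
t 29.42 p [0.5195 0.261  0.1349] F [-0.5 -0.   0.9] open 0.0088 d_world [ 0.007   0.0054 -0.0349] rv [-0.23  0.62 -0.19] tool shift [ 0.0092 -0.001   0.0348]
0 t [ 0.0023 -0.0003  0.0087] a [-0.06  0.15 -0.05]
1 t [ 0.0023 -0.0003  0.0087] a [-0.06  0.15 -0.05]
2 t [ 0.0022 -0.0003  0.0087] a [-0.06  0.15 -0.05]
3 t [ 0.0022 -0.0003  0.0087] a [-0.06  0.15 -0.05]
j [-0.51  0.55 -0.04  1.79  0.02  0.82 -1.61]
```

View pics/top19.png

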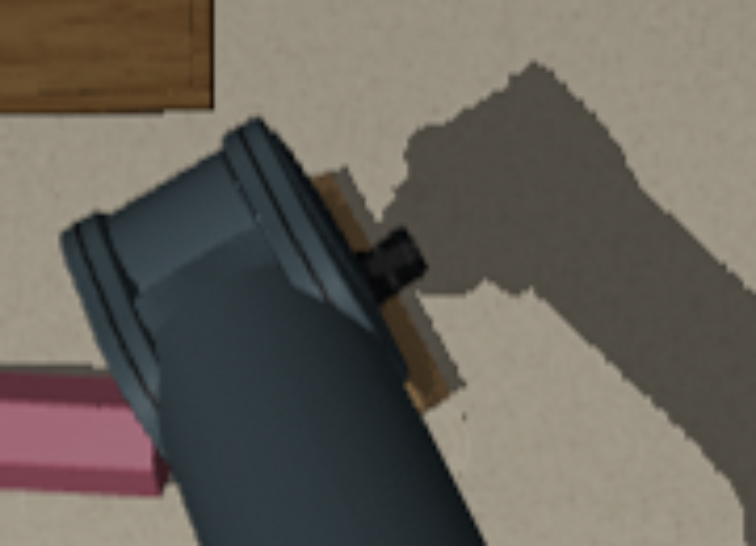

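View pics/scene19.png

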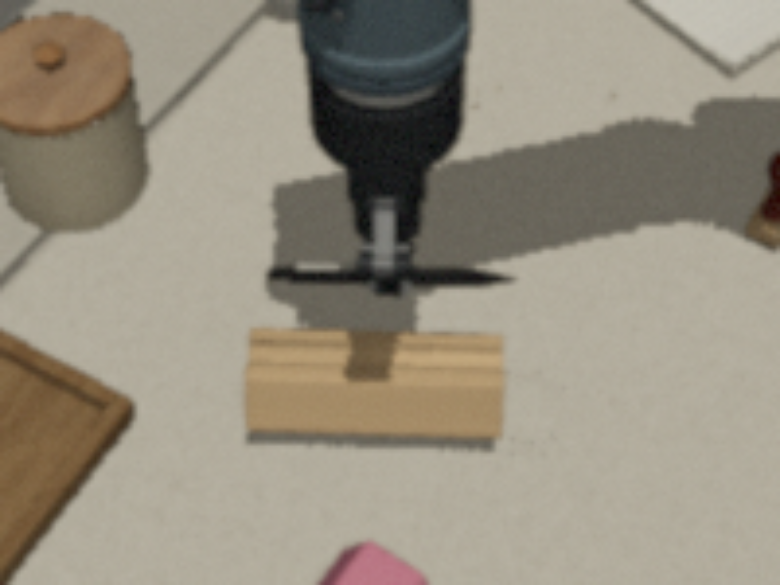

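```bash
python3 - <<'E'
from h import *
ux=np.array([np.cos(np.radians(Y2)),np.sin(np.radians(Y2)),0]); v=np.array([ux[1],-ux[0],0])
out=[]
for n,(r0,r1,c0,c1) in {'scene':(235,300,240,330),'top':(190,275,185,260)}.items():
    im=np.load('/tmp/%s15.npz'%n)['im'][r0:r1,c0:c1]; S=6 if n=='scene' else 6
    a=cv2.resize(im[:,:,::-1],None,fx=S,fy=S,interpolation=cv2.INTER_CUBIC); a=np.clip((a/255.)**.7*255,0,255).astype(np.uint8)
    for s,z,col in [(-.0173,.06,(255,0,0)),(.0173,.06,(255,0,0)),(-.0085,.06,(0,255,0)),(.0085,.06,(0,255,0)),(0,.05,(0,0,255)),(.0346,.03,(255,0,255)),(-.0346,.03,(255,0,255))]:
        q=[]
        for t in (-.075,.075):
            u,w=proj(n,C2*[1,1,0]+ux*t+v*s+[0,0,z]); q.append((int((u+.5-c0)*S),int((w+.5-r0)*S)))
        # draw only ends ticks
        L=np.array(q,float); d=(L[1]-L[0])
        for f0,f1 in [(-.1,.12),(.88,1.1)]:
            cv2.line(a,tuple((L[0]+d*f0).astype(int)),tuple((L[0]+d*f1).astype(int)),col,1)
    cv2.imwrite('pics/ov_%s.png'%n,a)
E
```

```text
(no output)
```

View pics/ov_scene.png

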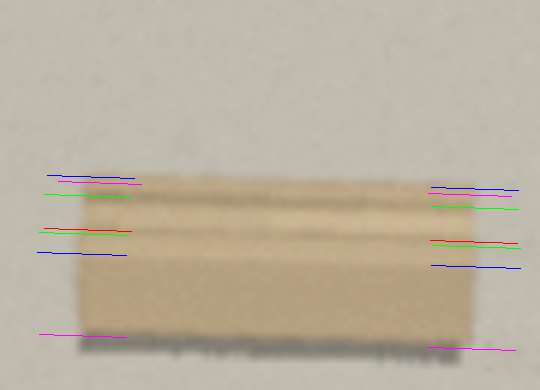

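View pics/ov_top.png

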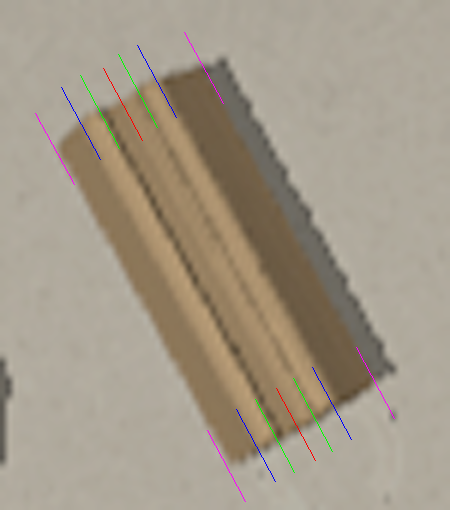

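```bash
cat >> h.py <<'E'
C2=np.array([.5271,.2654,.03])
E
python3 - <<'E'
from h import *
plan([*C2[:2],.075],Rt(Y2,0),1)
E
```

```text
t 29.42 p [0.5195 0.261  0.1349] F [-0.5 -0.   0.9] open 0.0088 d_world [ 0.0076  0.0044 -0.0599] rv [-0.23  0.62 -0.19] tool shift [0.0095 0.0002 0.0598]
0 t [0.0095 0.0002 0.0598] a [-0.23  0.62 -0.19]
j [-0.51  0.55 -0.04  1.79  0.02  0.82 -1.61]
```

Emit:
{"fn": "send_rows", "kwargs": {"commands": [{"tx":0.002,"ty":0,"tz":0.005,"ax":-0.1,"ay":0.3,"az":-0.1},{"tx":0.002,"ty":0,"tz":0.009,"ax":-0.1,"ay":0.2,"az":-0.1},{"tx":0.002,"ty":0,"tz":0.012,"ax":0,"ay":0.1,"az":0},{"tx":0.001,"ty":0,"tz":0.012,"ax":0,"ay":0,"az":0},{"tx":0.001,"ty":0,"tz":0.009,"ax":0,"ay":0,"az":0},{"tx":0,"ty":0,"tz":0.006,"ax":0,"ay":0,"az":0},{"tx":0,"ty":0,"tz":0.003,"ax":0,"ay":0,"az":0},{"tx":0,"ty":0,"tz":0.001,"ax":0,"ay":0,"az":0},{"tx":0,"ty":0,"tz":0,"ax":0,"ay":0,"az":0},{"tx":0,"ty":0,"tz":0,"ax":0,"ay":0,"az":0}]}}

```text
time: 30.25
position: [0.5261, 0.2636, 0.0697]
tool_rot: [0.0, 0.966, 0.259, -0.001]
ft_force: [-0.0, 0.2, 0.9]
opening: 0.0089
```

```bash
python3 - <<'E'
from h import *
im,d=ctrl.grab_frame('scene'); save('scene20',im[220:310,220:350],6)
plan([*C2[:2],.0612],Rt(Y2,0),1)
E
```

```text
t 30.3 p [0.5262 0.2637 0.0698] F [-0.6  0.1 -0.3] open 0.0088 d_world [ 0.0009  0.0017 -0.0086] rv [ 0.02  0.14 -0.07] tool shift [ 0.0017 -0.001   0.0086]
0 t [ 0.0017 -0.001   0.0086] a [ 0.02  0.14 -0.07]
j [-0.51  0.65 -0.04  1.8   0.04  0.69 -1.62]
```

View pics/scene20.png

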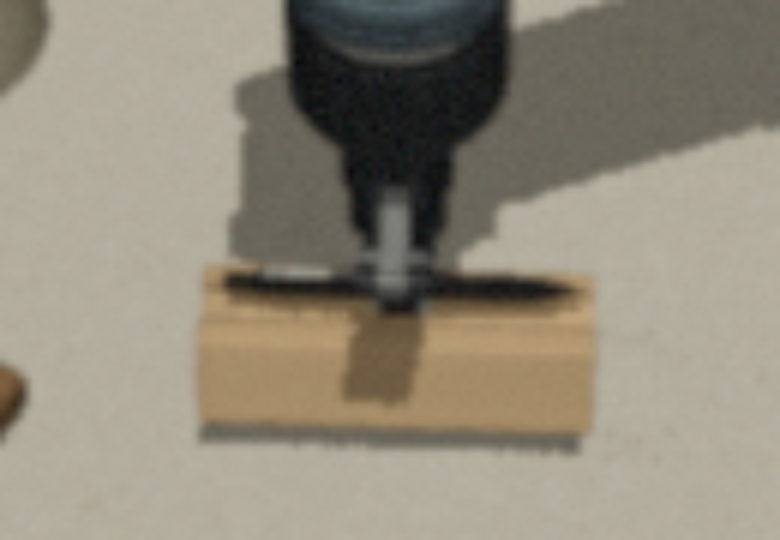

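```bash
python3 - <<'E'
from h import *
for s in (-.002,0,.002):
    u,w=proj('scene',C2*[1,1,0]+[0,0,.0724]+V*s); print(s,(u+.5-220)*6,(w+.5-220)*6)
u=proj('scene',[.5262,.2637,.0724]); print((u[0]-219.5)*6,(u[1]-219.5)*6)
E
```

```text
-0.002 400.21794048910397 295.1943416778877
0 400.37765320130336 290.69092822091375
0.002 400.53690184985624 286.2005999494638
404.840748557903 288.53395248217373
```

Emit:
{"fn": "send_rows", "kwargs": {"commands": [{"tx":0.0005,"ty":-0.0005,"tz":0.002,"ax":0,"ay":0.1,"az":0},{"tx":0,"ty":0,"tz":0.002,"ax":0,"ay":0,"az":0},{"tx":0,"ty":0,"tz":0.0015,"ax":0,"ay":0,"az":0},{"tx":0,"ty":0,"tz":0.001,"ax":0,"ay":0,"az":0},{"tx":0,"ty":0,"tz":0.0005,"ax":0,"ay":0,"az":0},{"tx":0,"ty":0,"tz":0,"ax":0,"ay":0,"az":0},{"tx":0,"ty":0,"tz":0,"ax":0,"ay":0,"az":0},{"tx":0,"ty":0,"tz":0,"ax":0,"ay":0,"az":0},{"tx":0,"ty":0,"tz":0,"ax":0,"ay":0,"az":0},{"tx":0,"ty":0,"tz":0,"ax":0,"ay":0,"az":0}]}}

```text
time: 31.13
position: [0.5276, 0.2651, 0.0641]
tool_rot: [-0.0, 0.966, 0.259, 0.002]
ft_force: [-0.3, -0.5, -0.6]
opening: 0.009
```

```bash
python3 - <<'E'
from h import *
im,d=ctrl.grab_frame('scene'); save('scene21',im[220:310,220:350],6)
plan([*C2[:2],.0612],Rt(Y2,0),1)
E
```

```text
t 31.18 p [0.5276 0.2651 0.0641] F [-0.4  0.3 -0.8] open 0.0088 d_world [-0.0005  0.0003 -0.0029] rv [ 0.02 -0.18 -0.08] tool shift [-0.0003 -0.0005  0.0029]
0 t [-0.0003 -0.0005  0.0029] a [ 0.02 -0.18 -0.08]
j [-0.51  0.66 -0.04  1.81  0.04  0.68 -1.62]
```

View pics/scene21.png

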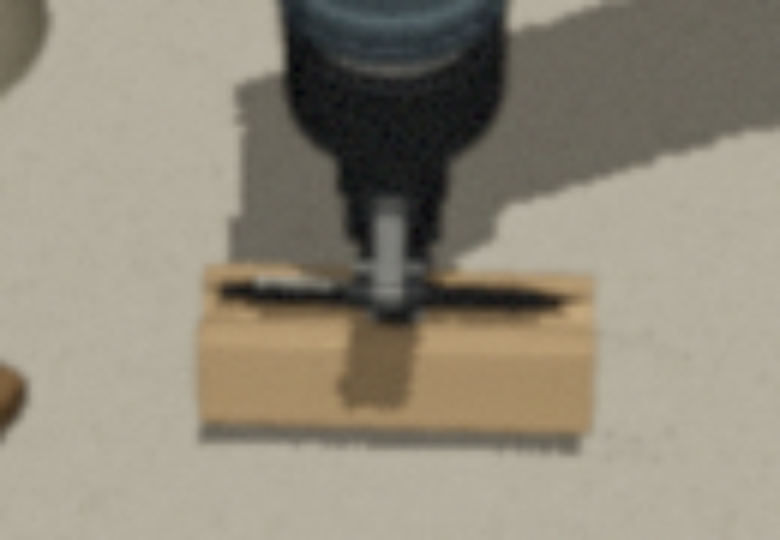

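Emit:
{"fn": "send_rows", "kwargs": {"commands": [{"tx":0,"ty":0,"tz":0.001,"ax":0,"ay":0,"az":0},{"tx":0,"ty":0,"tz":0.001,"ax":0,"ay":0,"az":0},{"tx":0,"ty":0,"tz":0.001,"ax":0,"ay":0,"az":0},{"tx":0,"ty":0,"tz":0.0005,"ax":0,"ay":0,"az":0},{"tx":0,"ty":0,"tz":0,"ax":0,"ay":0,"az":0},{"tx":0,"ty":0,"tz":0,"ax":0,"ay":0,"az":0},{"tx":0,"ty":0,"tz":0,"ax":0,"ay":0,"az":0},{"tx":0,"ty":0,"tz":0,"ax":0,"ay":0,"az":0},{"tx":0,"ty":0,"tz":0,"ax":0,"ay":0,"az":0},{"tx":0,"ty":0,"tz":0,"ax":0,"ay":0,"az":0}]}}

```text
time: 32.02
position: [0.5278, 0.2652, 0.0605]
tool_rot: [-0.0, 0.966, 0.259, 0.002]
ft_force: [-0.2, -0.4, 0.9]
opening: 0.0089
```

```bash
python3 - <<'E'
from h import *
plan([*C2[:2],.0612],Rt(Y2,0),1)
E
```

```text
t 32.02 p [0.5278 0.2652 0.0605] F [-0.2 -0.4  0.9] open 0.0089 d_world [-0.0007  0.0002  0.0007] rv [ 0.02 -0.2  -0.08] tool shift [-0.0005 -0.0005 -0.0007]
0 t [-0.0005 -0.0005 -0.0007] a [ 0.02 -0.2  -0.08]
j [-0.51  0.66 -0.04  1.81  0.04  0.67 -1.62]
```

Tips just above the flat, pen over the groove. Open a little.

Emit:
{"fn": "send_rows", "kwargs": {"commands": [{"tx":0,"ty":0,"tz":0,"ax":0,"ay":0,"az":0},{"tx":0,"ty":0,"tz":0,"ax":0,"ay":0,"az":0},{"tx":0,"ty":0,"tz":0,"ax":0,"ay":0,"az":0},{"tx":0,"ty":0,"tz":0,"ax":0,"ay":0,"az":0},{"tx":0,"ty":0,"tz":0,"ax":0,"ay":0,"az":0},{"tx":0,"ty":0,"tz":0,"ax":0,"ay":0,"az":0},{"tx":0,"ty":0,"tz":0,"ax":0,"ay":0,"az":0},{"tx":0,"ty":0,"tz":0,"ax":0,"ay":0,"az":0},{"tx":0,"ty":0,"tz":0,"ax":0,"ay":0,"az":0},{"tx":0,"ty":0,"tz":0,"ax":0,"ay":0,"az":0}], "claw": 0.7}}

```text
time: 32.85
position: [0.5278, 0.2652, 0.0603]
tool_rot: [-0.0, 0.966, 0.259, 0.002]
ft_force: [-0.5, 0.2, -0.1]
opening: 0.0257
```

```bash
python3 - <<'E'
from h import *
im,d=ctrl.grab_frame('scene'); save('scene22',im[220:310,220:350],6)
plan([*C2[:2],.0612],Rt(Y2,0),1)
E
```

```text
t 32.9 p [0.5278 0.2652 0.0603] F [-0.2  0.9 -0.5] open 0.0257 d_world [-0.0007  0.0002  0.0009] rv [ 0.02 -0.2  -0.07] tool shift [-0.0005 -0.0005 -0.0009]
0 t [-0.0005 -0.0005 -0.0009] a [ 0.02 -0.2  -0.07]
j [-0.51  0.66 -0.04  1.81  0.04  0.67 -1.62]
```

View pics/scene22.png

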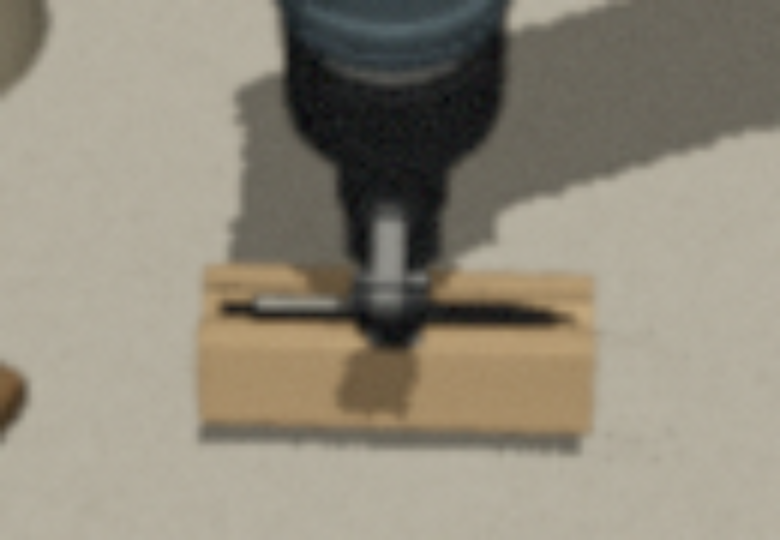

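The pen has dropped into the groove (row ~310, between groove edges, x 220–575 on bar 200–595). Withdraw upward.

Emit:
{"fn": "send_rows", "kwargs": {"commands": [{"tx":0,"ty":0,"tz":-0.004,"ax":0,"ay":0,"az":0},{"tx":0,"ty":0,"tz":-0.008,"ax":0,"ay":0,"az":0},{"tx":0,"ty":0,"tz":-0.015,"ax":0,"ay":0,"az":0},{"tx":0,"ty":0,"tz":-0.02,"ax":0,"ay":0,"az":0},{"tx":0,"ty":0,"tz":-0.025,"ax":0,"ay":0,"az":0},{"tx":0,"ty":0,"tz":-0.025,"ax":0,"ay":0,"az":0},{"tx":0,"ty":0,"tz":-0.02,"ax":0,"ay":0,"az":0},{"tx":0,"ty":0,"tz":-0.02,"ax":0,"ay":0,"az":0},{"tx":0,"ty":0,"tz":-0.01,"ax":0,"ay":0,"az":0},{"tx":0,"ty":0,"tz":-0.005,"ax":0,"ay":0,"az":0}]}}

```text
time: 33.73
position: [0.5261, 0.2643, 0.2229]
tool_rot: [-0.0, 0.966, 0.259, 0.001]
ft_force: [0.2, -0.6, 0.5]
opening: 0.0256
```

Emit:
{"fn": "send_rows", "kwargs": {"commands": [{"tx":0,"ty":0.01,"tz":0,"ax":0,"ay":0,"az":0},{"tx":0,"ty":0.02,"tz":0,"ax":0,"ay":0,"az":0},{"tx":0,"ty":0.03,"tz":0,"ax":0,"ay":0,"az":0},{"tx":0,"ty":0.03,"tz":0,"ax":0,"ay":0,"az":0},{"tx":0,"ty":0.03,"tz":0,"ax":0,"ay":0,"az":0},{"tx":0,"ty":0.03,"tz":0,"ax":0,"ay":0,"az":0},{"tx":0,"ty":0.03,"tz":0,"ax":0,"ay":0,"az":0},{"tx":0,"ty":0.02,"tz":0,"ax":0,"ay":0,"az":0},{"tx":0,"ty":0.01,"tz":0,"ax":0,"ay":0,"az":0},{"tx":0,"ty":0,"tz":0,"ax":0,"ay":0,"az":0}]}}

```text
time: 34.57
position: [0.6324, 0.0682, 0.213]
tool_rot: [0.001, 0.965, 0.261, -0.006]
ft_force: [0.2, 1.0, 1.0]
opening: 0.0258
```

```bash
python3 - <<'E'
from h import *
print(ctrl.get_obs()['position'],ctrl.get_obs()['time'])
im,d=ctrl.grab_frame('scene'); save('scene23',im)
W=cloud('scene',d); print('pen z',np.nanpercentile(W[272:276,265:270,2],[50]))
for n in ['scene','top']:
    im,d=ctrl.grab_frame(n); W=cloud(n,d)
    m=(np.hypot(W[...,0]-C2[0],W[...,1]-C2[1])<.08)&(im.astype(int).sum(-1)<150)&(W[...,2]>.05)
    P=W[m]; print(n,m.sum(),np.nanmedian(P[:,2]),cv2.minAreaRect((P[:,:2]*1000).astype(np.float32)))
    if n=='top': save('top23',im[110:310,130:390],3)
    for q in ['cups_center','tamper_center']:
        for r in ctrl.regions_of(n,q)[:2]: print(n,q,round(r['confidence'],2),r['extent'],np.nanmedian(W[r['region']],0).round(3))
rest_fit('top',C2)
E
```

```text
[0.63241467 0.06823137 0.21299366] 34.5667
pen z [0.05986388]
scene 114 0.06002311121680768 ((529.4996948242188, 269.0704650878906), (119.96849822998047, 7.698315143585205), 30.69386863708496)
scene cups_center 0.8 [252.4, 148.0, 24.7, 36.1] [ 0.765 -0.003  0.063]
scene tamper_center 0.77 [299.8, 122.0, 13.7, 33.8] [ 0.742 -0.184  0.029]
top 187 0.058377446156221 ((527.3561401367188, 258.20892333984375), (140.56497192382812, 30.07862663269043), 29.586009979248047)
top cups_center 0.68 [340.6, 121.7, 13.8, 24.9] [ 0.78  -0.039  0.074]
top tamper_center 0.92 [394.4, 138.4, 26.5, 22.3] [ 0.74  -0.187  0.026]
top 701 0.0591 ((526.3741455078125, 265.9068908691406), (148.88902282714844, 41.51331329345703), 30.552608489990234)
```

View pics/scene23.png

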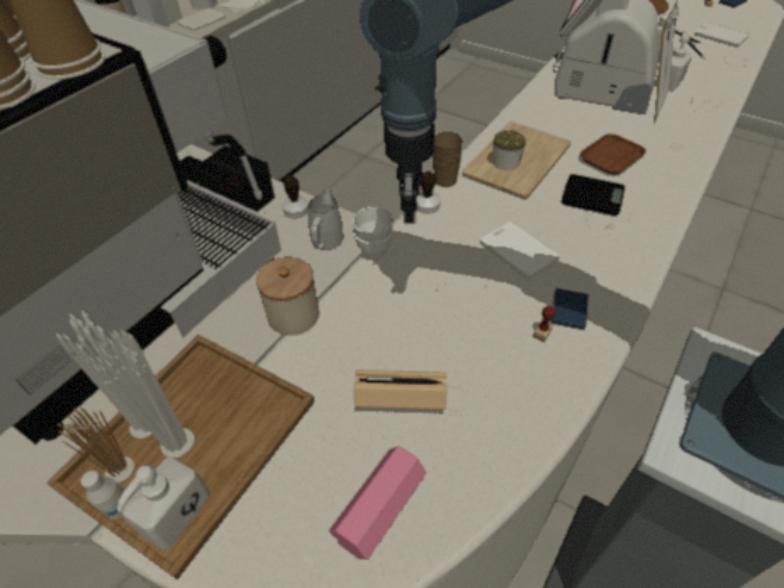

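View pics/top23.png

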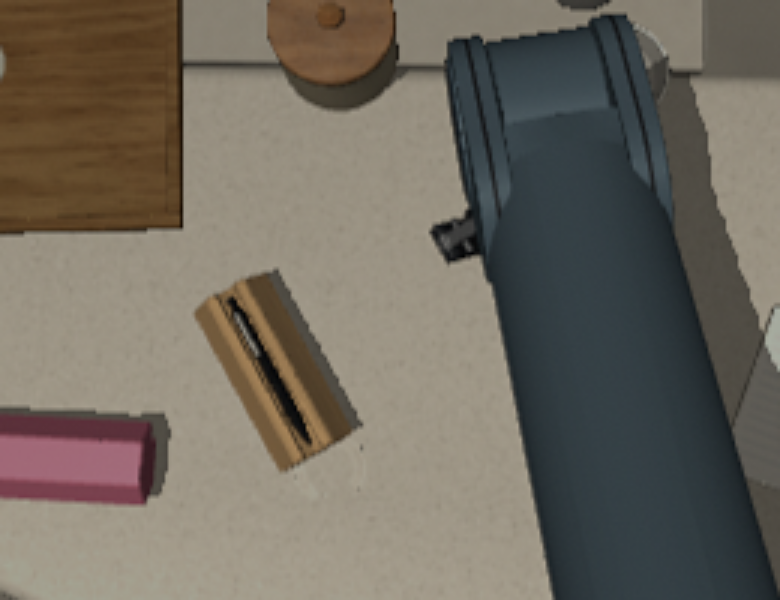

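Emit:
{"fn": "send_rows", "kwargs": {"commands": [{"tx":0,"ty":0,"tz":0,"ax":0,"ay":0,"az":0},{"tx":0,"ty":0,"tz":0,"ax":0,"ay":0,"az":0},{"tx":0,"ty":0,"tz":0,"ax":0,"ay":0,"az":0},{"tx":0,"ty":0,"tz":0,"ax":0,"ay":0,"az":0},{"tx":0,"ty":0,"tz":0,"ax":0,"ay":0,"az":0},{"tx":0,"ty":0,"tz":0,"ax":0,"ay":0,"az":0},{"tx":0,"ty":0,"tz":0,"ax":0,"ay":0,"az":0},{"tx":0,"ty":0,"tz":0,"ax":0,"ay":0,"az":0},{"tx":0,"ty":0,"tz":0,"ax":0,"ay":0,"az":0},{"tx":0,"ty":0,"tz":0,"ax":0,"ay":0,"az":0}]}}

```text
time: 35.8
position: [0.6313, 0.0761, 0.2152]
tool_rot: [-0.001, 0.964, 0.265, -0.004]
ft_force: [0.6, -0.4, 0.5]
opening: 0.0258
```

```bash
python3 - <<'E'
from h import *
print(ctrl.sign_off(), ctrl.get_obs()['time'])
E
```

```text
the job is handed in; nothing more can be done
the job is handed in; nothing more can be done
```

The rest now lies flat with its grooved flat up, and the pen is in the groove, roughly centred. I handed the job in at about 36 s with the gripper clear of everything.

**How it went:** The pictures did not show which side the groove faced. I tipped the rest about 30° one way, saw no groove come up, set it back, and rolled it two flats the other way. I then took the pen from the order pad and lowered it over the groove. Opening the fingers let it drop the last few millimetres.

**Last checks:**
- **Rest:** its top sits at about 59–60 mm, with its yaw about 30°.
- **Pen:** it lies in line with the groove, its upper side at about 60 mm. The bar shows a similar margin beyond each end.
- **Tamper:** it was found where it stood at the start.
- **Cups:** the scene camera found them in place, but the top camera saw only part of them past the arm, so its reading is 30–35 mm off.

**What went less well:**
- At the end of the first of the two rolls, the gripped rest rose about 4 mm off the counter before I set it down. During the other tips the force readings suggest that at moments the gripper carried its weight, so it may have lifted slightly then too.
- I took no new picture after the final 1 s of holding still, and the hand-in gave no verdict.

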